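# Clamp a stone model in the lift clamp

## Task

Slide the stone dental model straight back on the clamp's table until its rounded front rests against the two locating pins, under the rubber-faced bar. Then wind the red handwheel counter-clockwise (seen from above) by its black knob, following it as it rises, until the model is firmly clamped between table and bar, but do not over-tighten: the plaster must not crack. Let go and leave it clamped, without disturbing the jar, burner and bowl beside it.

Things in the scene. Friction and masses are not known exactly. Their poses are not given: they have to be found in the camera images.
- clamp: Grey bench clamp, fixed; base 225 x 130 x 14 mm. Origin on the bench; z up, +x from the open mouth to the back. In its frame: jaw arm 34 mm wide, 96 to 110 mm above the bench, reaching forward to x = -52 mm, open above in front of that. Under it a rubber-faced cross bar, 18 x 44 mm at x = -38 mm, is set anywhere from 76 to 88 mm above the bench (not measured). It yields 1 mm at 25 N.
- home (a point): Fixed point at x = -55 mm, y = 0, 44 mm above the bench in the clamp's frame, axes as clamp: where the model's centre lies in x and y when it is fully back and centred. It then touches the two dark upright locating pins on the table, 10 mm thick, 20 mm high, at x = -25 mm, y = +-13 mm in the clamp's frame.
- model_centre (a point): Centre (half-way up) of the loose, tan stone dental model, 54 mm (own x) x 60 mm (own y), 27 to 28 mm high, 100 to 210 g, standing flat on the table in front of the pins. Its rounded front with the front teeth faces own +x, towards the pins (within 0.25 rad); its straight 60 mm wide back faces own -x, away from them.
- wheel_centre (a point): Centre of the red handwheel, on the screw axis at the height of the rim's middle (150 mm above the bench when joint stem reads 0). Rim: radius 45 mm to the middle of its 10 mm thick round bar; nothing of the wheel except the knob stands more than 7 mm above this point. Below it the screw runs through a bridge on two columns, 134 mm wide, top 114 mm above the bench, at x = 26 to 74 mm in the clamp's frame.
- knob_grip (a point): Middle of the black upright knob on the wheel's rim, 45 mm from the wheel's axis: 21 mm across, 40 mm tall, this point 29 mm above the wheel's centre height; the knob's top is 19 mm above this point. The knob spins freely about its own upright axis, so the hand need not turn while it goes round.
- wheel (a joint): Handwheel angle, rad; grows counter-clockwise from above, raising stem, wheel, knob, table and model by 5 mm per rad. Range -1.4 to 9.5. Running free takes 6 to 9 N at the knob; every 10 N of clamping adds about 1.1 N. Proper clamping is 20 to 45 N (2 to 5 N more at the knob than running free); above about 70 N the plaster cracks. Friction holds it where left.
- stem (a joint): Rise of the stem and table, m: 0.005 x joint wheel. The table is an aluminium plate 74 mm wide, from x = -125 to 65 mm in the clamp's frame, its top 30 mm above the bench when this reads 0.
- jar: White powder jar with blue cap, 48 mm across, 55 mm tall, loose beside the clamp; origin under its base. Bystander.
- burner: Small spirit burner, 48 mm across, 70 mm tall, loose beside the clamp; origin under its base. Bystander.
- bowl: Green rubber mixing bowl, 68 mm across, 42 mm tall, loose beside the clamp; origin under its base. Bystander.
- model: The stone model as a  origin under the centre of its base, axes as model_centre.
Not all that is in view belongs to the job. What is shaped like the model but blue is not meant.

How it is judged:
By the outcome, as a careful person would: the job done as asked, in the order asked, and still so for the second after the job is handed in, with the robot touching nothing.
It also fails if it takes over 69 s, if anything falls off the work surface, if the arm or the gripper's body presses on something with over 40 N, if the wrist force passes 120 N, or if a joint passes its speed limit or range.

## Robot

A 6-joint arm with a two-finger parallel gripper is mounted at the origin on a cart in front of the work surface, level with it; the furniture and walls round the work are solid. World frame = base frame: x ahead of the robot, y to its left, z up, the work surface at z = 0. Lengths are in mm, angles in rad, forces in N, time in s.
With the tool pointing down it reaches from about 200 to 875 mm from the base axis. Payload 3.4 kg.
Tool frame: the origin (TCP) lies between the finger pads; the fingertips stand manip.tcp_to_tips ahead of it and the grasp point (between the pads) lies 5 mm behind it (manip.tcp_to_tips is the distance from the TCP to the fingertips, in mm); x points along the fingers, y is the direction in which the jaws open and shut, and the axes are right-handed (so a half turn about x gives the same grasp; the last joint's range is limited). The gripper opens to 94 mm and grips with 3 to 60 N. Pads are 16 mm wide; open, the fingers measure 119 mm over their backs; the gripper's body (75 mm by 177 mm) begins 78 mm behind the grasp point.
Start: joints at [-1.367, 0.276, 1.505, -0, 1.361, -0.121], TCP at [183.494, -544.975, 179.593] pointing down, gripper open.
Joint ranges: [-2.89, 2.89], [-0.75, 2.08], [0.22, 2.7], [-1.18, 4.32], [0.11, 2.71], [-2.7, 2.7]. Speed limits (rad/s): [2.57, 2.57, 3.14, 3.14, 3.14, 3.14].

## Interface

Orientations are given as a unit quaternion [x, y, z, w].
In Python, from station import manip, eyes gives the robot as it stands.
- The arm moves only by the tool send_rows, never from a script. Its argument "commands" is a list of rows, each an object with "translation": the shift along the tool's x, y, z in units of 40 mm (1.0 is 40 mm), a list of three; "turn": the turn, a rotation vector about the tool's x, y, z in units of 6 degrees (1.0 is 6 degrees), a list of three. A call has exactly 10 rows; each row is the pose to reach, as a shift and turn from the pose commanded when the call began, along the tool's axes at that moment; what a row does not reach only later rows make up. A row lasts 1/8 s, in which the tool goes at most 62.5 mm and 10.7 degrees, less where a joint would pass 70% of its speed; a pose out of reach is approached as far as the arm can. A call with a gripper value outside its range is refused whole. "fingers" is the opening, from -1 (shut) to 1 (fully open), set as the call begins (left out, the last holds). The fingers move at their own pace and stop on an object; the grip force is fixed at half the most. Time passes only in rows, so rows that repeat a pose let the fingers close, or fill a call up. It gives the time, the measured TCP pose, the force and the opening at its end, in the units of the state.
- manip.read_state(): the state, without advancing time (a new reading comes with each control period).
- eyes.grab_frame(name): name is "scene" or "top" or "wrist"; returns the picture (400x640x3 uint8, blue, green, red); there is no depth.
- eyes.calibration(name): a dict with "camera_matrix" (3x3 intrinsics, pixels), "rvec" (rotation vector, rad) and "tvec" (3), from world to camera coordinates, as OpenCV has them; the wrist camera has in their place "tool_from_camera" (4x4, takes a point from camera to tool coordinates, whose origin is the TCP and whose axes are the tool frame's). Camera axes: x right, y down, z forward; pixel columns grow to the right and rows downward; lengths in mm; the calibration is good to about 2 mm. A picture is of the moment at which its call begins: read the wrist's pose just before it. calibration takes no time and is no camera call.
- manip.sign_off(): hands the job in, once; it reports no verdict.
The state is a dict: "time_s": time; "joint_positions": joint angles; "joint_vel": joint speeds; "effort": joint torques, N m; "eef_pos": TCP position; "orientation": TCP orientation; "wrist_force": force on the tool from outside, world axes, zero at the start; "wrist_torque": the same for the moment, N m; "gripper_width": finger opening in mm.
Only numpy, scipy, OpenCV 4.12 (cv2) and the standard library are available. Lean on these libraries where they do the work, as an engineer would, in place of code of your own. Each camera call takes 0.05 s, during which the arm holds its last target.

## Working session

There is one attempt and no reset: what is moved stays moved. The work goes in short steps, Python scripts to look and compute and a tool call to move; the robot and the scene stay as the last step left them, time stands still between calls to the robot, and variables do not carry over. Pictures are saved under pics/ and viewed, and the job is handed in when it is done.

Besides the shell and the picture viewer there is one more tool, called after "Call:" as name([rows], argument=value, ...), one row to a line, values as JSON. send_rows: Moves the arm, as the interface text tells. Its arguments: {"type":"object","properties":{"commands":{"type":"array"},"fingers":{"type":"number"}},"required":["commands"]}

```bash
ls; mkdir -p pics
python3 - <<'E'
from station import manip, eyes
import cv2
s=manip.read_state(); print(s, manip.tcp_to_tips)
for n in ["scene","top","wrist"]:
    cv2.imwrite(f"pics/{n}0.png",eyes.grab_frame(n)); print(n,eyes.calibration(n))
E
```

```text
pics
{'time_s': 0.0, 'joint_positions': array([-1.36700366e+00,  2.76564145e-01,  1.50610591e+00,  5.08192893e-06,
        1.36068252e+00, -1.21005835e-01]), 'joint_vel': array([ 0.00085698,  0.00012492, -0.00217268,  0.00120913, -0.000641  ,
       -0.00111248]), 'effort': array([-3.08961589e-04, -4.04583013e+01, -2.37226814e+01,  7.01711001e-02,
        3.43843480e-02, -1.38138294e-04]), 'eef_pos': array([ 183.36379496, -544.3448328 ,  178.733218  ]), 'orientation': array([-0.69777861, -0.11495087,  0.69782659, -0.11370733]), 'wrist_force': array([ 0.99955697, -0.25012993,  0.93026427]), 'wrist_torque': array([ 0.04175927,  0.00587931, -0.02464755]), 'gripper_width': 93.88253649126955} 14.0
scene {'camera_matrix': array([[488.48368924,   0.        , 322.43387721],
       [  0.        , 488.48368924, 202.8723197 ],
       [  0.        ,   0.        ,   1.        ]]), 'rvec': array([ 1.22636199, -2.09793827,  1.08217084]), 'tvec': array([352.37569637, 364.63596921, 927.5024017 ])}
top {'camera_matrix': array([[475.99026962,   0.        , 327.85287151],
       [  0.        , 475.99026962, 207.05923111],
       [  0.        ,   0.        ,   1.        ]]), 'rvec': array([ 2.12937172, -2.14007473,  0.1460912 ]), 'tvec': array([ 113.39494231,  585.50928251, 1053.3102962 ])}
wrist {'camera_matrix': array([[322.6172505 ,   0.        , 318.36695126],
       [  0.        , 322.6172505 , 201.95908841],
       [  0.        ,   0.        ,   1.        ]]), 'tool_from_camera': array([[ 8.64007115e-04, -2.67786035e-01,  9.63478019e-01,
        -2.05221820e+02],
       [ 9.99999492e-01, -2.68723769e-04, -9.71446292e-04,
         3.57007143e-02],
       [ 5.19049195e-04,  9.63478369e-01,  2.67785667e-01,
        -7.67121775e+01],
       [ 0.00000000e+00,  0.00000000e+00,  0.00000000e+00,
         1.00000000e+00]])}
```

View pics/scene0.png

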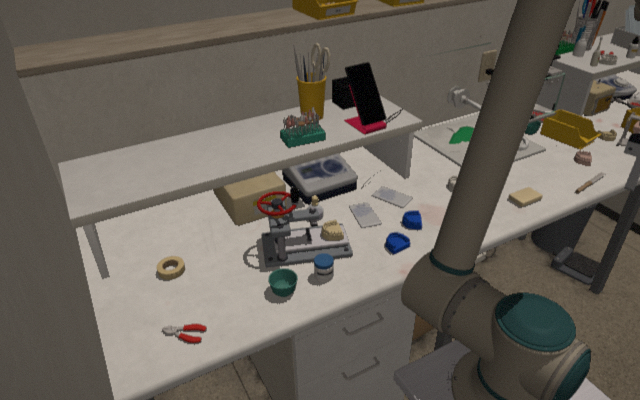

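View pics/top0.png

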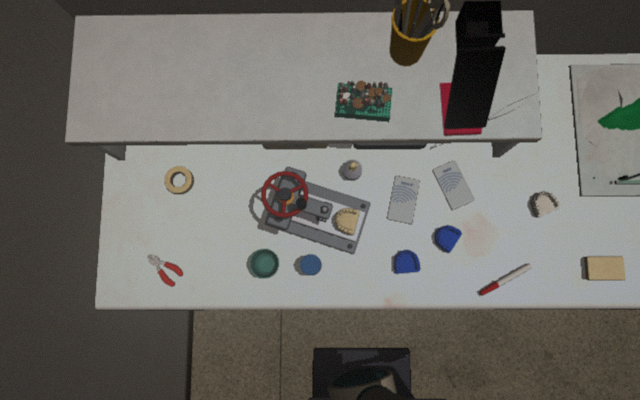

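View pics/wrist0.png

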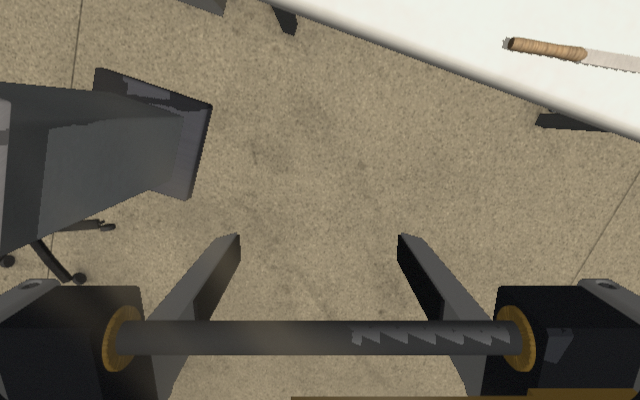

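```bash
cat > h.py <<'E'
import numpy as np, cv2
from station import manip, eyes
from scipy.spatial.transform import Rotation as R
def cam(n):
    c=eyes.calibration(n);K=c["camera_matrix"]
    if n=="wrist":
        s=manip.read_state();T=np.eye(4);T[:3,:3]=R.from_quat(s["orientation"]).as_matrix();T[:3,3]=s["eef_pos"]
        W=T@c["tool_from_camera"];return K,W[:3,:3],W[:3,3]
    r=cv2.Rodrigues(c["rvec"])[0];return K,r.T,-r.T@c["tvec"]
def ray(C,u,v):
    K,Rw,o=C;d=Rw@np.linalg.inv(K)@np.array([u,v,1.]);return o,d/np.linalg.norm(d)
def onz(C,u,v,z):
    o,d=ray(C,u,v);return o+d*(z-o[2])/d[2]
def proj(C,p):
    K,Rw,o=C;q=K@(Rw.T@(np.array(p,float)-o));return q[:2]/q[2]
def tri(rs):
    A=0;b=0
    for o,d in rs:
        M=np.eye(3)-np.outer(d,d);A=A+M;b=b+M@o
    return np.linalg.solve(A,b)
E
python3 - <<'E'
from h import *
T=cam("top");S=cam("scene")
print(T[2],S[2]); print(proj(T,[0,0,0]),proj(T,[500,0,0]),proj(T,[500,200,0]))
a=cv2.imread("pics/top0.png")[140:290,230:430]; cv2.imwrite("pics/topc.png",cv2.resize(a,None,fx=4,fy=4,interpolation=cv2.INTER_CUBIC))
a=cv2.imread("pics/scene0.png")[150:310,210:420]; cv2.imwrite("pics/scenec.png",cv2.resize(a,None,fx=3.7,fy=3.7,interpolation=cv2.INTER_CUBIC))
E
```

```text
[ 419.03813693   93.42199478 1131.73383956] [-314.39709046  566.74538637  835.07057375]
[379.09597561 471.65051276] [374.85304164 245.55042527] [290.66896414 245.96610073]
```

View pics/topc.png

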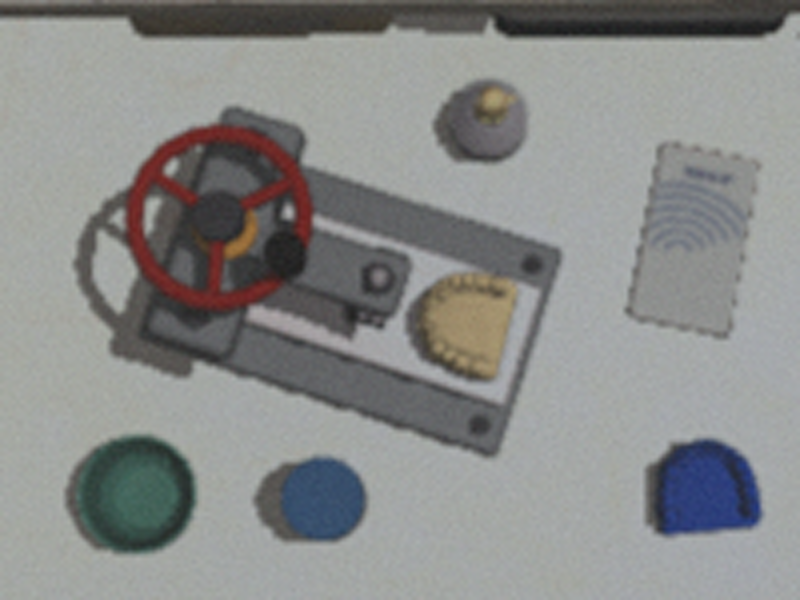

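View pics/scenec.png

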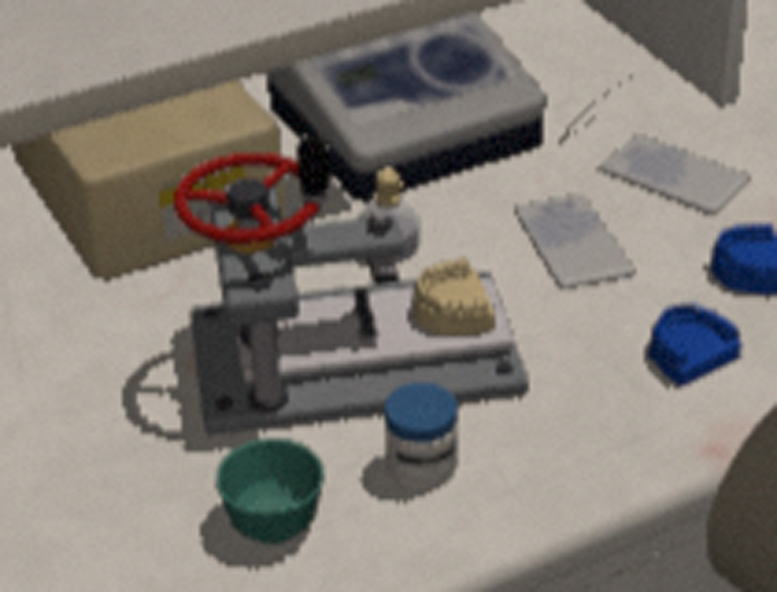

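Run:
```python
from h import *
T=cam("top");S=cam("scene")
def mask(n,f):
    im=cv2.imread(f"pics/{n}0.png").astype(int);return im,f(im)
red=lambda i:((i[...,2]>100)&(i[...,1]<60)&(i[...,0]<70)).astype(np.uint8)
for n,box in (("top",(160,230,250,320)),("scene",(180,220,245,305))):
    im,m=mask(n,red); y0,y1,x0,x1=box
    mm=np.zeros_like(m);mm[y0:y1,x0:x1]=m[y0:y1,x0:x1]
    p=np.argwhere(mm)[:,::-1].astype(np.int32); h=cv2.convexHull(p); e=cv2.fitEllipse(h); print(n,len(p),e)
    C=cam(n)
    # outer contour points on plane for several z
    for z in (140,150,160):
        q=np.array([onz(C,*pt[0],z)[:2] for pt in h],np.float32); (c,r)=cv2.minEnclosingCircle(q)
        A=np.c_[2*q,np.ones(len(q))];s=np.linalg.lstsq(A,(q**2).sum(1),rcond=None)[0];print(z,s[:2],np.sqrt(s[2]+s[0]**2+s[1]**2))
f=lambda u,v:(230+u/4,140+v/4)
for nm,p,z in (("frontL",(558,252),14),("frontR",(492,455),14),("knobtop",(288,252),200),("jar",(323,498),55),("bowl",(137,493),42),("burnerbody",(487,120),30),("shelf",(500,10),180)):
    print(nm,onz(T,*f(*p),z).round(1))
g=lambda u,v:(210+u/3.7,150+v/3.7)
for nm,p,z in (("frontL",(495,278),14),("frontR",(525,382),14),("knobtop",(313,140),200),("jar",(421,405),55)):
    print(nm,onz(S,*g(*p),z).round(1))
# knob top tri
o=tri([ray(T,*f(288,248)),ray(S,*g(313,140))]);print("knob tri",o)
```

```text
top 369 ((284.4416809082031, 193.6088409423828), (44.011653900146484, 45.182159423828125), 71.9672622680664)
140 [601.3541575  200.98331844] 47.71933618116377
150 [599.51576499 199.8986801 ] 47.23812070610562
160 [597.67743378 198.81410442] 46.75705797023722
scene 205 ((276.2576904296875, 202.29454040527344), (22.489883422851562, 38.05935287475586), 87.62677001953125)
140 [616.82003171 189.66425216] 48.32221472008116
150 [603.42262398 195.08941292] 47.62691545198662
160 [590.02511045 200.51445188] 46.931721490843316
frontL [600.1  12.   14. ]
frontR [480.1  52.5  14. ]
knobtop [570.8 159.3 200. ]
jar [454.2 149.3  55. ]
bowl [457.9 256.1  42. ]
burnerbody [676.9  53.8  30. ]
shelf [699.9  51.8 180. ]
frontL [591.3   7.5  14. ]
frontR [480.7  50.1  14. ]
knobtop [568.1 160.5 200. ]
jar [455.1 145.9  55. ]
knob tri [573.00030541 158.99067963 196.81193308]
```

```bash
python3 - <<'E'
from h import *
s=manip.read_state();print(s["time_s"]);M=R.from_quat(s["orientation"]).as_matrix();print(M.round(3))
T=cam("top");S=cam("scene")
# shelf front edge: two points in top view, and scene
im=cv2.imread("pics/top0.png");
for u in (100,200,300,400,500):
    c=im[100:170,u].sum(1).astype(int);print(u,100+np.argmax(np.abs(np.diff(c))),end=" ")
E
python3 - <<'E'
import cv2
a=cv2.imread("pics/scene0.png")[90:260,50:420]; cv2.imwrite("pics/sc2.png",cv2.resize(a,None,fx=2.1,fy=2.1))
E
```

```text
0.15
[[-0.     0.319 -0.948]
 [ 0.001 -0.948 -0.319]
 [-1.    -0.001 -0.   ]]
100 141 200 143 300 148 400 148 500 155
```

View pics/sc2.png

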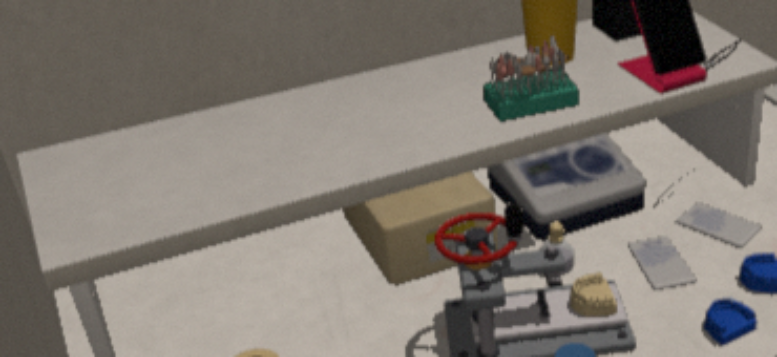

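Run:
```python
from h import *
T=cam("top");S=cam("scene")
for a,b in (((66,142),(71.4,222)),((540,140),(420.,128))):
    print(tri([ray(T,*a),ray(S,*b)]).round(0))
    for z in (150,200,250,300): print(z,onz(T,*a,z).round(0),onz(S,*b,z).round(0))
```

```text
[700. 642. 195.]
150 [715. 672. 150.] [768. 645. 150.]
200 [700. 642. 200.] [689. 639. 200.]
250 [685. 613. 250.] [610. 634. 250.]
300 [670. 583. 300.] [531. 628. 300.]
[ 704. -327.  177.]
150 [ 711. -341.  150.] [ 746. -360.  150.]
200 [ 696. -319.  200.] [ 669. -293.  200.]
250 [ 681. -297.  250.] [ 592. -225.  250.]
300 [ 666. -275.  300.] [ 514. -157.  300.]
```

```bash
cat >> h.py <<'E'
def toolR(zang):
    a=np.radians(zang);x=np.array([0,0,-1.]);z=np.array([np.cos(a),np.sin(a),0]);return np.c_[x,np.cross(z,x),z]
def go(p,zang,p0=None,R0=None):
    s=manip.read_state();R0=R.from_quat(s["orientation"]).as_matrix() if R0 is None else R0
    p0=s["eef_pos"] if p0 is None else np.array(p0,float)
    t=R0.T@(np.array(p,float)-p0)/40; w=R.from_matrix(R0.T@toolR(zang)).as_rotvec(degrees=True)/6
    print("t",t.round(3),"w",w.round(3)); return t,w
E
python3 - <<'E'
from h import *
T=cam("top")
im=cv2.imread("pics/top0.png").astype(int)
m=((im[...,2]-im[...,0]>35)&(im[...,2]>120)).astype(np.uint8); k=np.zeros_like(m);k[200:240,325:368]=m[200:240,325:368]
p=np.argwhere(k)[:,::-1].astype(np.int32);print(len(p),p.min(0),p.max(0))
h=cv2.convexHull(p)[:,0]
q=np.array([onz(T,*a,55)[:2] for a in h],np.float32);r=cv2.minAreaRect(q);print(r,cv2.boxPoints(r).round(1))
go([550,85,300],251.5,p0=[183.5,-545,179.6],R0=toolR(198.6))
E
```

```text
379 [337 209] [358 233]
((555.0220336914062, 68.13102722167969), (44.71821975708008, 54.54207229614258), 75.36062622070312) [[523.   53.4]
 [575.8  39.6]
 [587.1  82.9]
 [534.3  96.7]]
t [ -3.01  -12.005 -13.708] w [-8.817  0.     0.   ]
```

Call:
send_rows([
  {"translation": [-3, -1, -1.2], "turn": [-1, 0, 0]},
  {"translation": [-3, -2.2, -2.4], "turn": [-2, 0, 0]},
  {"translation": [-3, -3.4, -3.8], "turn": [-3, 0, 0]},
  {"translation": [-3, -4.6, -5.2], "turn": [-4, 0, 0]},
  {"translation": [-3, -5.8, -6.6], "turn": [-5, 0, 0]},
  {"translation": [-3, -7, -8], "turn": [-6, 0, 0]},
  {"translation": [-3, -8.2, -9.3], "turn": [-7, 0, 0]},
  {"translation": [-3, -9.4, -10.6], "turn": [-8, 0, 0]},
  {"translation": [-3, -10.6, -12], "turn": [-8.8, 0, 0]},
  {"translation": [-3, -12, -13.7], "turn": [-8.8, 0, 0]},
])

```text
time_s: 1.4
eef_pos: [473.8, -41.7, 299.0]
orientation: [-0.574, -0.413, 0.574, -0.413]
wrist_force: [1.4, 0.4, -0.0]
gripper_width: 93.9
```

Run:
```python
from h import *
s=manip.read_state();print(s["time_s"],s["eef_pos"],s["joint_positions"])
go([550,85,300],251.5)
```

```text
1.4 [473.80539452 -41.68774897 299.00960392] [-2.33789861e-01  7.60358432e-02  1.46876962e+00 -4.54408616e-04
  1.59627727e+00  9.00753451e-02]
t [-0.026  0.798 -3.609] w [-0.009  0.004 -0.005]
```

Call:
send_rows([
  {"translation": [0, 0, 0], "turn": [0, 0, 0]},
  {"translation": [0, 0, 0], "turn": [0, 0, 0]},
  {"translation": [0, 0, 0], "turn": [0, 0, 0]},
  {"translation": [0, 0.8, -3.6], "turn": [0, 0, 0]},
  {"translation": [0, 0.8, -3.6], "turn": [0, 0, 0]},
  {"translation": [0, 0.8, -3.6], "turn": [0, 0, 0]},
  {"translation": [0, 0.8, -3.6], "turn": [0, 0, 0]},
  {"translation": [0, 0.8, -3.6], "turn": [0, 0, 0]},
  {"translation": [0, 0.8, -3.6], "turn": [0, 0, 0]},
  {"translation": [0, 0.8, -3.6], "turn": [0, 0, 0]},
])

```text
time_s: 2.65
eef_pos: [549.1, 81.6, 299.4]
orientation: [0.575, 0.412, -0.574, 0.412]
wrist_force: [0.4, -0.6, -0.4]
gripper_width: 93.7
```

Run:
```python
from h import *
s=manip.read_state();print(s["time_s"],s["eef_pos"],s["joint_positions"])
go([550,85,300],251.5)
cv2.imwrite("pics/w1.png",eyes.grab_frame("wrist"))
```

```text
2.65 [549.0908253   81.62847674 299.41263868] [ 2.24828183e-02  2.02817788e-01  1.31483239e+00 -3.27725639e-04
  1.62338362e+00  3.48428887e-01]
t [-0.015 -0.005 -0.087] w [-0.029  0.001 -0.006]
```

View pics/w1.png

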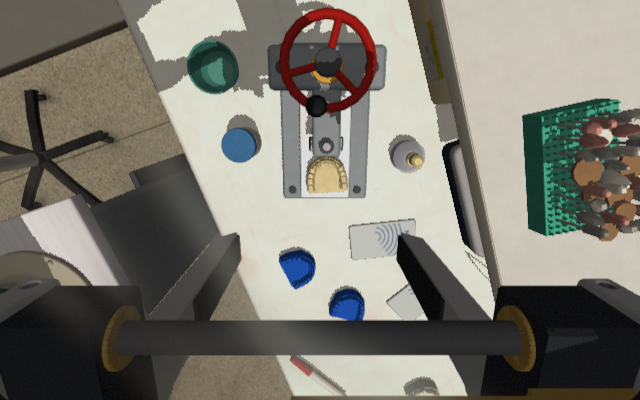

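Run:
```python
import cv2
i=cv2.imread("pics/w1.png")
a=i[0:205,260:400]; cv2.imwrite("pics/w1c.png",cv2.resize(a,None,fx=2.9,fy=2.9,interpolation=cv2.INTER_CUBIC))
a=i[135:205,275:375]; cv2.imwrite("pics/w1d.png",cv2.resize(a,None,fx=8,fy=8,interpolation=cv2.INTER_CUBIC))
```

```text
(no output)
```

View pics/w1c.png

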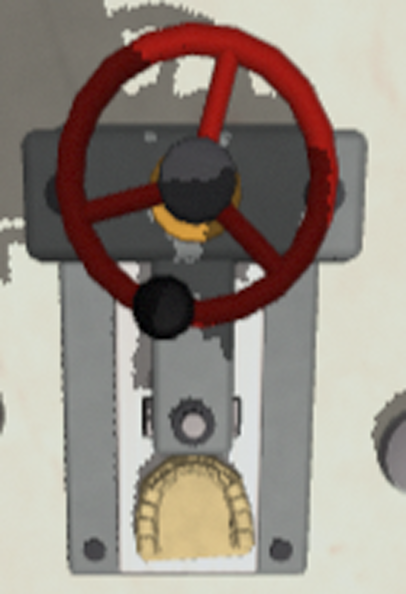

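View pics/w1d.png

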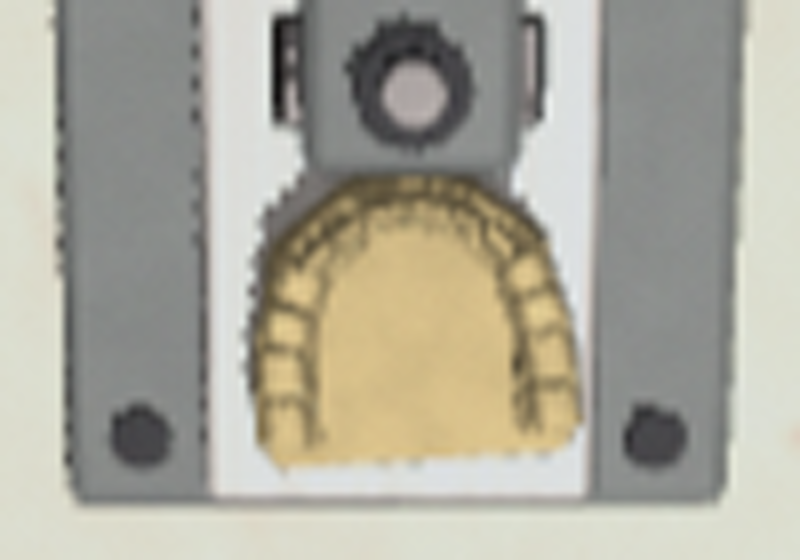

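```bash
cat > cl.py <<'E'
from h import *
E
python3 - <<'E'
from h import *
W=cam("wrist");T=cam("top")
f=lambda p:(275+p[0]/8-.44,135+p[1]/8-.44)
g=lambda p:(260+p[0]/2.9-.3,p[1]/2.9-.3)
P=lambda p,z,fn=f:onz(W,*fn(p),z)[:2]
ang=lambda a,b:np.degrees(np.arctan2(*(b-a)[::-1]))
A,B=P((73,500),14),P((726,500),14);print("front",A,B,np.linalg.norm(A-B),ang(A,B)+90)
a,b=P((140,437),14),P((655,437),14);print("bolts",ang(a,b)+90,np.linalg.norm(a-b))
mid=(A+B)/2
# wheel
im=cv2.imread("pics/w1.png").astype(int)
m=((im[...,2]>70)&(im[...,1]<45)&(im[...,0]<45)).astype(np.uint8);k=np.zeros_like(m);k[0:120,270:385]=m[0:120,270:385]
h=cv2.convexHull(np.argwhere(k)[:,::-1].astype(np.int32))[:,0]
for z in (145,150,155):
    q=np.array([onz(W,*p,z)[:2] for p in h]);s=np.linalg.lstsq(np.c_[2*q,np.ones(len(q))],(q**2).sum(1),rcond=None)[0];c=s[:2];print(z,c,np.sqrt(s[2]+c@c),"yaw from mid",ang(mid,c),np.linalg.norm(c-mid))
print("bolt at bar",P((414,92),118), "knobtop",P((163,300),198,g))
for z in (50,57):
  bl,br=P((275,468),z),P((578,452),z);print("model back",bl,br,np.linalg.norm(bl-br),ang(bl,br)+90,"mid",(bl+br)/2)
print("sides",P((253,370),50),P((583,385),50),"front",P((413,172),50))
E
```

```text
front [480.14959009  51.55217348] [601.6388366   10.47653036] 128.24525517898775 71.31955022832932
bolts 71.31880478722435 100.46642766157665
145 [597.90302045 199.96352406] 49.73157963228802 yaw from mid 71.35397422899736 178.30823551777195
150 [597.55660161 199.34086689] 49.03999102798678 yaw from mid 71.39564084072045 177.60755018940435
155 [597.21018277 198.71820972] 48.34840242367634 yaw from mid 71.43763749278233 176.90695953250346
bolt at bar [569.47068123 115.9746065 ] knobtop [573.37568955 163.78093307]
model back [523.75579945  53.04878242] [576.70181862  38.29625412] 54.962878721538694 74.43038827565576 mid [550.22880904  45.67251827]
model back [524.51404101  54.62173609] [576.64469242  40.09639647] 54.11645135603533 74.43038827565573 mid [550.57936672  47.35906628]
sides [525.95300811  71.42781941] [581.24457907  49.83103381] front [564.30901452  95.91068554]
```

Run:
```python
from h import *
S=cam("scene");W=cam("wrist")
g=lambda u,v:(210+u/3.7,150+v/3.7)
for v in (216,222): print(tri([ray(S,*g(380,v)),ray(W,275+414/8-.44,135+92/8-.44)]))
print(manip.read_state()["eef_pos"],go([555,63,150],254.4))
```

```text
[568.92552264 115.08741349 122.95704478]
[568.99681871 114.84702586 117.87700242]
t [3.734 0.286 0.399] w [-0.51   0.001 -0.005]
[549.18350996  81.83754616 299.33420249] (array([3.73356895, 0.28630961, 0.39919626]), array([-0.50971594,  0.00134859, -0.00540077]))
```

Call:
send_rows([
  {"translation": [0.5, 0.29, 0.4], "turn": [-0.5, 0, 0]},
  {"translation": [1.5, 0.29, 0.4], "turn": [-0.5, 0, 0]},
  {"translation": [2.5, 0.29, 0.4], "turn": [-0.5, 0, 0]},
  {"translation": [3.5, 0.29, 0.4], "turn": [-0.5, 0, 0]},
  {"translation": [4.4, 0.29, 0.4], "turn": [-0.5, 0, 0]},
  {"translation": [4.98, 0.29, 0.4], "turn": [-0.5, 0, 0]},
  {"translation": [4.98, 0.29, 0.4], "turn": [-0.5, 0, 0]},
  {"translation": [4.98, 0.29, 0.4], "turn": [-0.5, 0, 0]},
  {"translation": [4.98, 0.29, 0.4], "turn": [-0.5, 0, 0]},
  {"translation": [4.98, 0.29, 0.4], "turn": [-0.5, 0, 0]},
], fingers=1)

```text
time_s: 3.95
eef_pos: [556.0, 63.8, 100.8]
orientation: [0.564, 0.427, -0.563, 0.428]
wrist_force: [-0.2, 0.9, -0.3]
gripper_width: 93.9
```

Run:
```python
from h import *
s=manip.read_state();print(s["time_s"],s["eef_pos"],s["joint_positions"],s["wrist_force"])
go([555,63,53],254.4)
cv2.imwrite("pics/w2.png",eyes.grab_frame("wrist"))
```

```text
3.95 [556.03418414  63.76893534 100.81948107] [-1.00561379e-02  3.07217409e-01  1.66453109e+00 -1.11846576e-04
  1.16789775e+00  2.62094128e-01] [-0.24538659  0.8687066  -0.32876591]
t [ 1.195 -0.022  0.026] w [ 0.002 -0.004 -0.018]
```

View pics/w2.png

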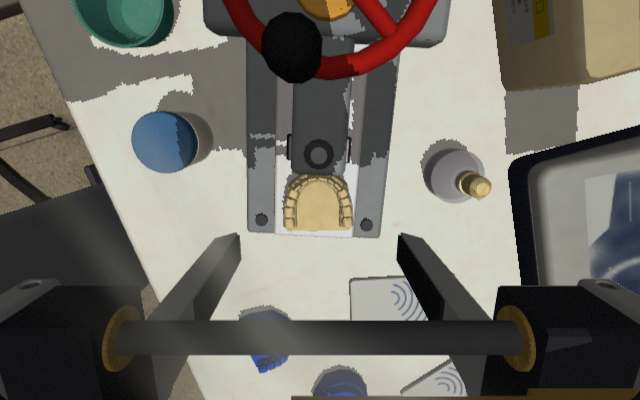

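Call:
send_rows([
  {"translation": [0.3, 0, 0], "turn": [0, 0, 0]},
  {"translation": [0.6, 0, 0], "turn": [0, 0, 0]},
  {"translation": [0.9, 0, 0], "turn": [0, 0, 0]},
  {"translation": [1.2, 0, 0], "turn": [0, 0, 0]},
  {"translation": [1.2, 0, 0], "turn": [0, 0, 0]},
  {"translation": [1.2, 0, 0], "turn": [0, 0, 0]},
  {"translation": [1.2, 0, 0], "turn": [0, 0, 0]},
  {"translation": [1.2, 0, 0], "turn": [0, 0, 0]},
  {"translation": [1.2, 0, 0], "turn": [0, 0, 0]},
  {"translation": [1.2, 0, 0], "turn": [0, 0, 0]},
])

```text
time_s: 5.25
eef_pos: [555.4, 63.8, 51.9]
orientation: [0.563, 0.427, -0.563, 0.428]
wrist_force: [-0.3, 0.2, 0.4]
gripper_width: 93.7
```

Run:
```python
from h import *
s=manip.read_state();print(s["time_s"],s["eef_pos"],s["wrist_force"])
go([555,63,53],254.4)
cv2.imwrite("pics/w3.png",eyes.grab_frame("wrist"))
C=cam("scene");E=eyes.grab_frame("scene");cv2.imwrite("pics/s3.png",cv2.resize(E[150:310,210:420],None,fx=3.7,fy=3.7,interpolation=cv2.INTER_CUBIC))
```

```text
5.25 [555.44130144  63.78303159  51.91476338] [-0.28916549  0.24724034  0.44849356]
t [-0.027 -0.005  0.022] w [ 0.002  0.    -0.003]
```

View pics/w3.png

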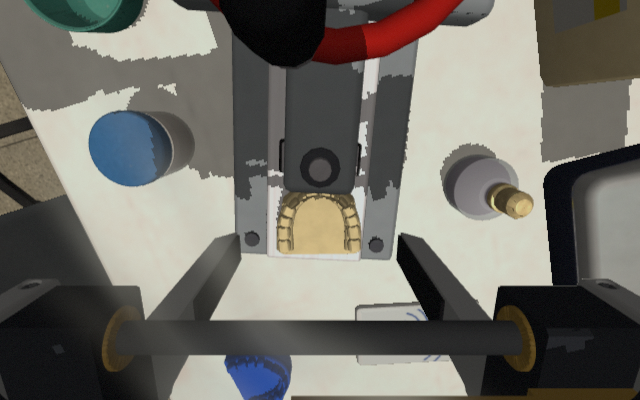

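View pics/s3.png

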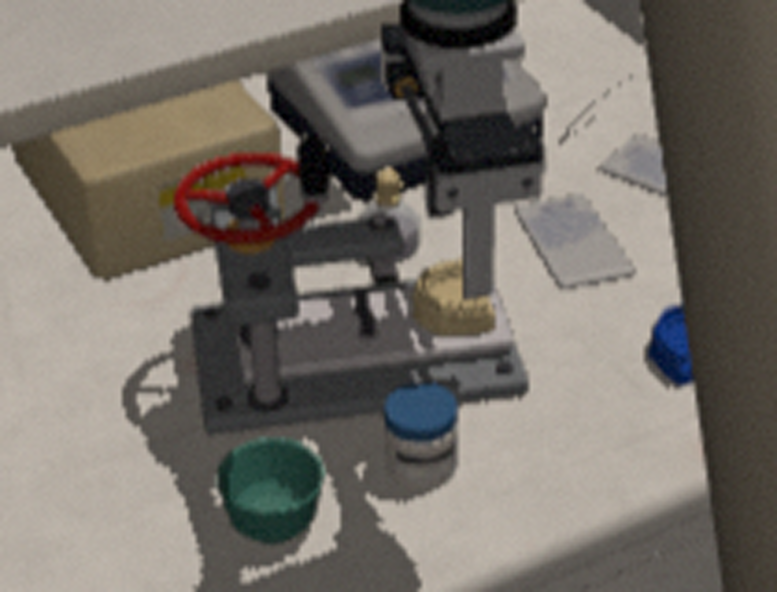

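Call:
send_rows([
  {"translation": [0, 0, 0], "turn": [0, 0, 0]},
  {"translation": [0, 0, 0], "turn": [0, 0, 0]},
  {"translation": [0, 0, 0], "turn": [0, 0, 0]},
  {"translation": [0, 0, 0], "turn": [0, 0, 0]},
  {"translation": [0, 0, 0], "turn": [0, 0, 0]},
  {"translation": [0, 0, 0], "turn": [0, 0, 0]},
  {"translation": [0, 0, 0], "turn": [0, 0, 0]},
  {"translation": [0, 0, 0], "turn": [0, 0, 0]},
  {"translation": [0, 0, 0], "turn": [0, 0, 0]},
  {"translation": [0, 0, 0], "turn": [0, 0, 0]},
], fingers=-1)

```text
time_s: 6.6
eef_pos: [555.4, 63.8, 51.8]
orientation: [-0.563, -0.428, 0.563, -0.428]
wrist_force: [-0.3, -0.6, 0.3]
gripper_width: 0.5
```

Run:
```python
from h import *
s=manip.read_state();print(s["time_s"],s["eef_pos"],s["wrist_force"],s["gripper_width"])
cv2.imwrite("pics/w4.png",eyes.grab_frame("wrist")[100:300,200:440].repeat(3,0).repeat(3,1))
```

```text
6.6 [555.37607459  63.78901455  51.79435049] [-0.28191703 -0.62082795  0.25092539] 0.5152296759057662
```

View pics/w4.png

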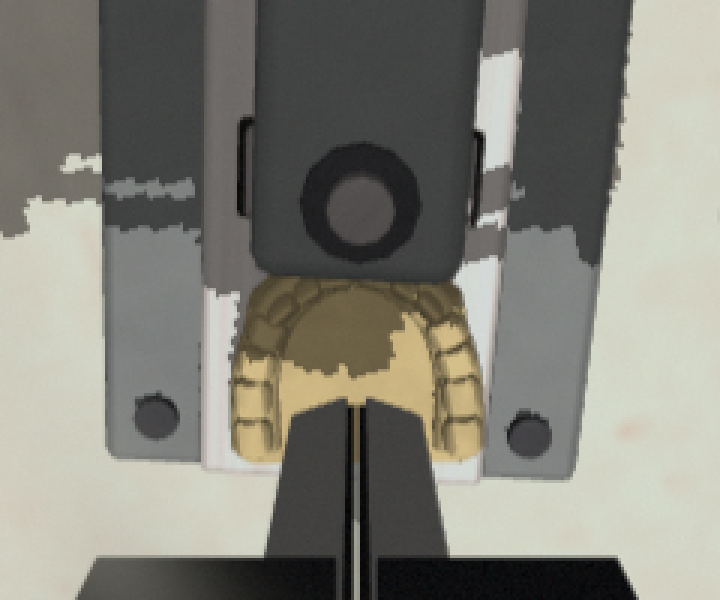

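Run:
```python
from h import *
W=cam("wrist");s=manip.read_state();M=R.from_quat(s["orientation"]).as_matrix()
for t in ([14,0,0],[0,0,0],[14,0,8],[14,0,-8],[-5,0,-8]): 
    p=s["eef_pos"]+M@np.array(t);q=proj(W,p);print(t,p.round(1),q.round(1),((q-[200,100])*3).round())
for z in(30,57): print(onz(W,200+365/3,100+460/3,z), onz(W,200+340/3,100+455/3,z))
cv2.imwrite("pics/s4.png",cv2.resize(eyes.grab_frame("scene")[150:310,210:420],None,fx=3.7,fy=3.7,interpolation=cv2.INTER_CUBIC))
cv2.imwrite("pics/t4.png",cv2.resize(eyes.grab_frame("top")[140:290,230:430],None,fx=4,fy=4,interpolation=cv2.INTER_CUBIC))
```

```text
[14, 0, 0] [555.4  63.8  37.8] [319.9 224. ] [360. 372.]
[0, 0, 0] [555.4  63.8  51.8] [320.  230.9] [360. 393.]
[14, 0, 8] [553.2  56.1  37.8] [319.9 234.4] [360. 403.]
[14, 0, -8] [557.5  71.5  37.8] [319.9 213.4] [360. 340.]
[-5, 0, -8] [557.5  71.5  56.8] [320.  222.1] [360. 366.]
[549.62577956  37.94861845  30.        ] [543.87288025  40.98668468  30.        ]
[552.68232976  49.88623478  57.        ] [547.61376532  52.5629085   57.        ]
```

View pics/s4.png

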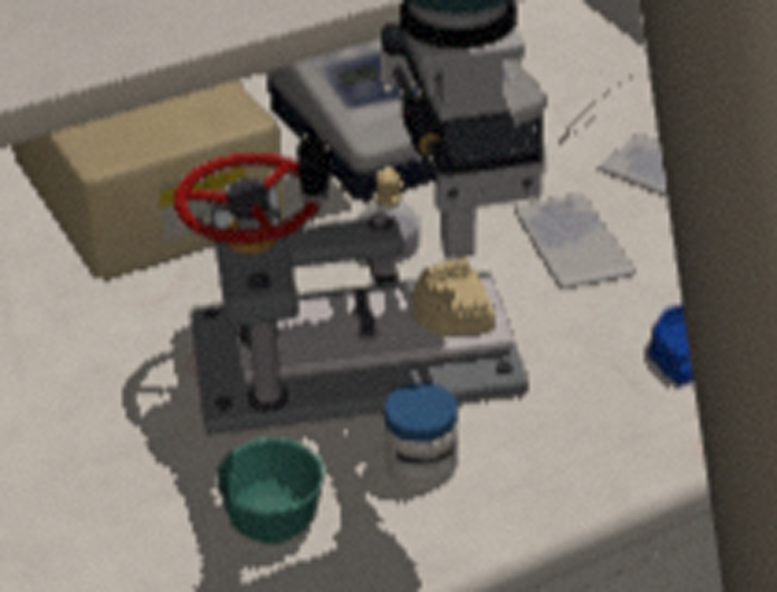

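View pics/t4.png

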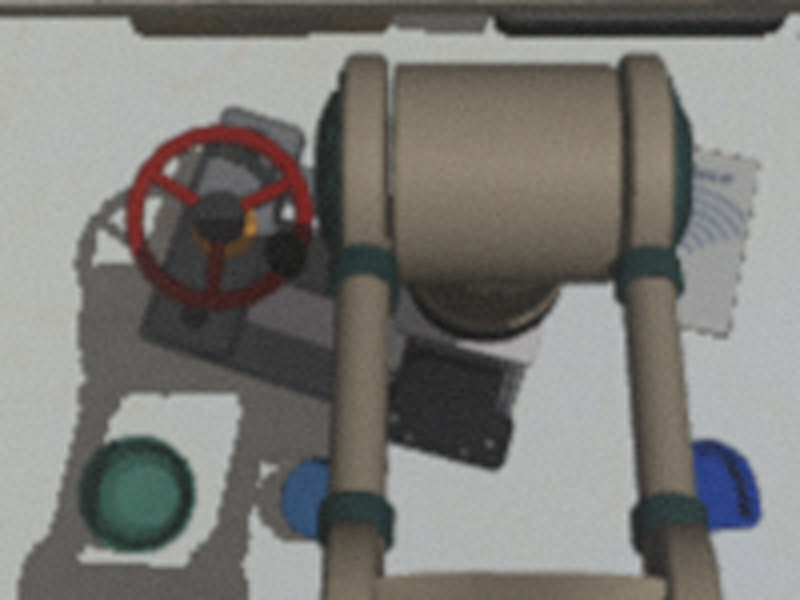

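Run:
```python
from h import *
S=cam("scene")
for p in ([555.4,63.8,38],[555.4,63.8,58],[555.4,63.8,135],[550,46,58],[550,46,30],[566,100,58]):
    q=proj(S,p);print(p,((q-[210,150])*3.7).round())
```

```text
[555.4, 63.8, 38] [454. 302.]
[555.4, 63.8, 58] [454. 280.]
[555.4, 63.8, 135] [454. 190.]
[550, 46, 58] [479. 276.]
[550, 46, 30] [479. 307.]
[566, 100, 58] [401. 288.]
```

Run:
```python
from h import *
S=cam("scene")
s=manip.read_state();M=R.from_quat(s["orientation"]).as_matrix()
for t in ([14,53,0],[14,-53,0],[-24,53,0],[-24,-53,0],[14,5,0],[-24,5,0],[-83,47,0],[-83,-47,0]):
    q=proj(S,s["eef_pos"]+M@np.array(t));print(t,((q-[210,150])*3.7).round())
```

```text
[14, 53, 0] [435. 259.]
[14, -53, 0] [473. 349.]
[-24, 53, 0] [435. 217.]
[-24, -53, 0] [473. 306.]
[14, 5, 0] [452. 298.]
[-24, 5, 0] [452. 256.]
[-83, 47, 0] [437. 153.]
[-83, -47, 0] [471. 230.]
```

Call:
send_rows([
  {"translation": [0, 0, 0], "turn": [0, 0, 0]},
  {"translation": [0, 0, 0], "turn": [0, 0, 0]},
  {"translation": [0, 0, 0], "turn": [0, 0, 0]},
  {"translation": [0, 0, 0], "turn": [0, 0, 0]},
  {"translation": [0, 0, 0], "turn": [0, 0, 0]},
  {"translation": [0, 0, 0], "turn": [0, 0, 0]},
  {"translation": [0, 0, 0], "turn": [0, 0, 0]},
  {"translation": [0.2, 0, 0], "turn": [0, 0, 0]},
  {"translation": [0.4, 0, 0], "turn": [0, 0, 0]},
  {"translation": [0.5, 0, 0], "turn": [0, 0, 0]},
], fingers=1)

```text
time_s: 8.0
eef_pos: [554.7, 63.8, 30.8]
orientation: [-0.563, -0.428, 0.564, -0.427]
wrist_force: [-0.1, -0.3, -0.5]
gripper_width: 93.1
```

Run:
```python
from h import *
s=manip.read_state();print(s["time_s"],s["eef_pos"],s["wrist_force"],s["gripper_width"])
cv2.imwrite("pics/w5.png",eyes.grab_frame("wrist"))
cv2.imwrite("pics/s5.png",cv2.resize(eyes.grab_frame("scene")[170:270,280:380],None,fx=6,fy=6,interpolation=cv2.INTER_CUBIC))
```

```text
8.0 [554.72664801  63.77993154  30.76923384] [-0.09205721 -0.31787135 -0.52527566] 93.11343697798466
```

View pics/w5.png

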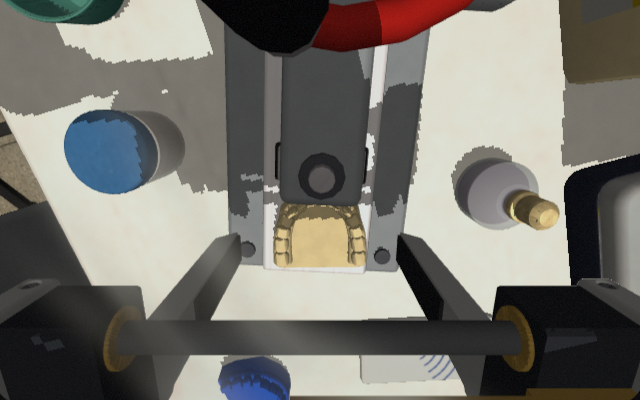

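View pics/s5.png

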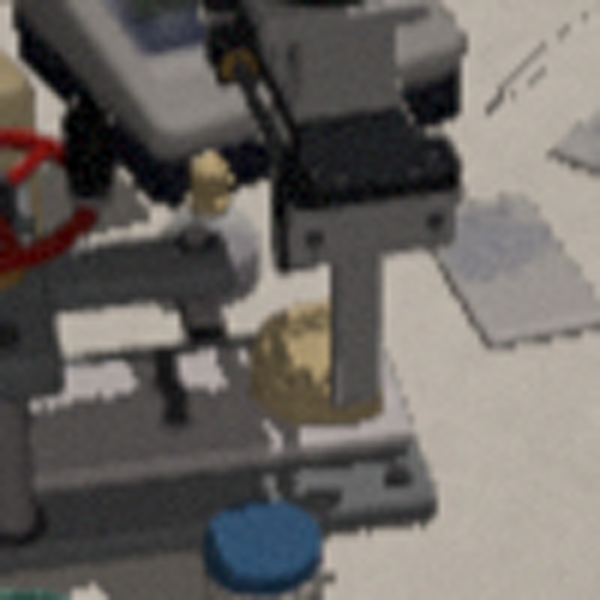

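Run:
```python
from h import *
S=cam("scene");W=cam("wrist")
s=manip.read_state();M=R.from_quat(s["orientation"]).as_matrix()
for x in (14,0,-10,-20,-25,-30):
    r=[]
    for y,z in ((-47,0),(-53,0),(-53,-8),(-53,8)):
        r.append((proj(S,s["eef_pos"]+M@np.array([x,y,z]))-[280,170])*6)
    w=[proj(W,s["eef_pos"]+M@np.array([x,-47,z])).round() for z in(-8,0,8)]
    print(x,np.round(r).tolist(),w)
```

```text
14 [[344.0, 476.0], [347.0, 485.0], [329.0, 488.0], [365.0, 482.0]] [array([254., 213.]), array([255., 224.]), array([255., 234.])]
0 [[344.0, 451.0], [347.0, 459.0], [329.0, 462.0], [366.0, 456.0]] [array([250., 220.]), array([251., 231.]), array([251., 242.])]
-10 [[344.0, 432.0], [348.0, 441.0], [329.0, 444.0], [366.0, 438.0]] [array([247., 225.]), array([247., 236.]), array([248., 248.])]
-20 [[344.0, 414.0], [348.0, 423.0], [329.0, 426.0], [366.0, 420.0]] [array([243., 230.]), array([244., 242.]), array([245., 254.])]
-25 [[344.0, 405.0], [348.0, 414.0], [329.0, 417.0], [366.0, 411.0]] [array([241., 233.]), array([242., 246.]), array([243., 258.])]
-30 [[344.0, 395.0], [348.0, 404.0], [329.0, 407.0], [366.0, 401.0]] [array([239., 236.]), array([240., 249.]), array([241., 261.])]
```

Call:
send_rows([
  {"translation": [0.1, 0, 0], "turn": [0, 0, 0]},
  {"translation": [0.2, 0, 0], "turn": [0, 0, 0]},
  {"translation": [0.3, 0, 0], "turn": [0, 0, 0]},
  {"translation": [0.4, 0, 0], "turn": [0, 0, 0]},
  {"translation": [0.5, 0, 0], "turn": [0, 0, 0]},
  {"translation": [0.5, 0, 0], "turn": [0, 0, 0]},
  {"translation": [0.5, 0, 0], "turn": [0, 0, 0]},
  {"translation": [0.5, 0, 0], "turn": [0, 0, 0]},
  {"translation": [0.5, 0, 0], "turn": [0, 0, 0]},
  {"translation": [0.5, 0, 0], "turn": [0, 0, 0]},
])

```text
time_s: 9.35
eef_pos: [555.5, 63.8, 11.9]
orientation: [0.563, 0.427, -0.563, 0.428]
wrist_force: [0.4, -0.2, 0.1]
gripper_width: 94.1
```

Run:
```python
from h import *
s=manip.read_state();print(s["time_s"],s["eef_pos"],s["wrist_force"],s["gripper_width"])
cv2.imwrite("pics/w6.png",eyes.grab_frame("wrist"))
cv2.imwrite("pics/s6.png",cv2.resize(eyes.grab_frame("scene")[170:270,280:380],None,fx=6,fy=6,interpolation=cv2.INTER_CUBIC))
```

```text
9.35 [555.45934832  63.785649    11.8872005 ] [ 0.44584053 -0.2296944   0.13766004] 94.08179710798099
```

View pics/w6.png

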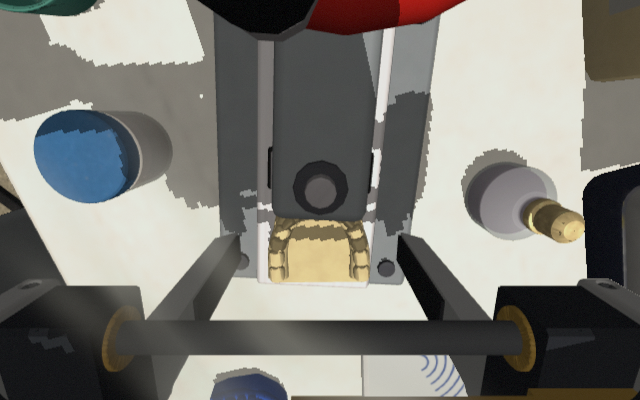

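View pics/s6.png

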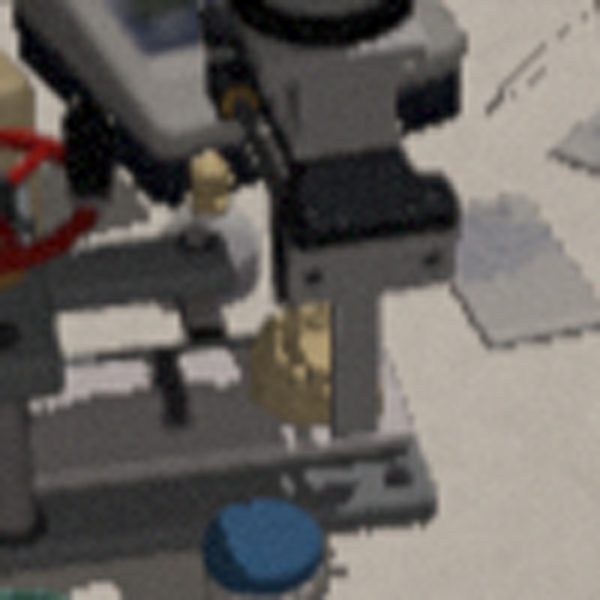

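Call:
send_rows([
  {"translation": [0, 0, 0], "turn": [0, 0, 0]},
  {"translation": [0, 0, 0], "turn": [0, 0, 0]},
  {"translation": [0, 0, 0], "turn": [0, 0, 0]},
  {"translation": [0, 0, 0], "turn": [0, 0, 0]},
  {"translation": [0, 0, 0], "turn": [0, 0, 0]},
  {"translation": [0, 0, 0], "turn": [0, 0, 0]},
  {"translation": [0, 0, 0], "turn": [0, 0, 0]},
  {"translation": [0, 0, 0], "turn": [0, 0, 0]},
  {"translation": [0, 0, 0], "turn": [0, 0, 0]},
  {"translation": [0, 0, 0], "turn": [0, 0, 0]},
], fingers=0.15)

```text
time_s: 10.7
eef_pos: [555.2, 63.7, 11.8]
orientation: [-0.563, -0.428, 0.563, -0.428]
wrist_force: [-1.3, -0.3, 0.1]
gripper_width: 56.2
```

Run:
```python
from h import *
s=manip.read_state();print(s["time_s"],s["eef_pos"],s["wrist_force"],s["gripper_width"])
cv2.imwrite("pics/w7.png",eyes.grab_frame("wrist")[100:300,200:440].repeat(3,0).repeat(3,1))
```

```text
10.7 [555.23699017  63.72380012  11.76156416] [-1.34427981 -0.2637882   0.07757567] 56.24067884238597
```

View pics/w7.png

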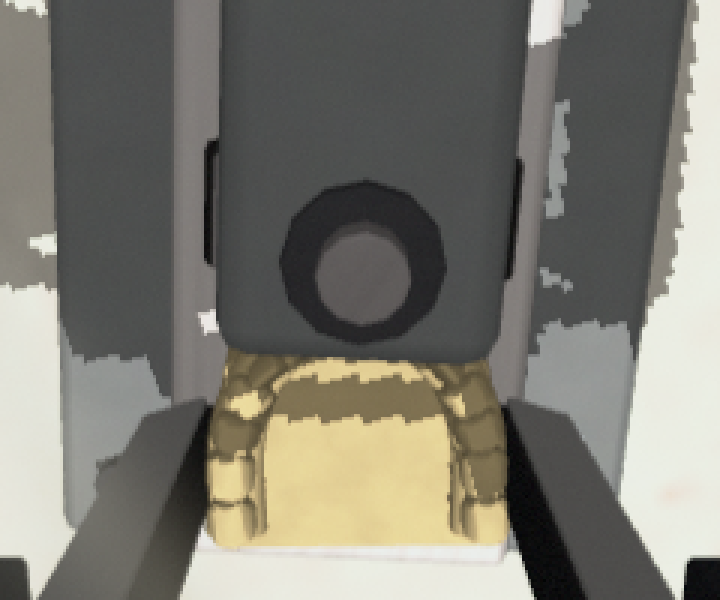

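Run:
```python
from h import *
go([561,88.6,11.8],251.35)
```

```text
t [-0.001 -0.029 -0.637] w [0.51  0.002 0.001]
```

Call:
send_rows([
  {"translation": [0, 0, -0.08], "turn": [0.06, 0, 0]},
  {"translation": [0, 0, -0.16], "turn": [0.12, 0, 0]},
  {"translation": [0, -0.01, -0.24], "turn": [0.19, 0, 0]},
  {"translation": [0, -0.01, -0.32], "turn": [0.25, 0, 0]},
  {"translation": [0, -0.02, -0.4], "turn": [0.32, 0, 0]},
  {"translation": [0, -0.02, -0.48], "turn": [0.38, 0, 0]},
  {"translation": [0, -0.03, -0.56], "turn": [0.45, 0, 0]},
  {"translation": [0, -0.03, -0.64], "turn": [0.51, 0, 0]},
  {"translation": [0, -0.03, -0.64], "turn": [0.51, 0, 0]},
  {"translation": [0, -0.03, -0.64], "turn": [0.51, 0, 0]},
])

```text
time_s: 12.0
eef_pos: [561.2, 89.1, 11.8]
orientation: [0.575, 0.412, -0.574, 0.412]
wrist_force: [-0.1, 0.3, -1.6]
gripper_width: 56.2
```

Run:
```python
from h import *
s=manip.read_state();print(s["time_s"],s["eef_pos"],s["wrist_force"],s["gripper_width"])
u=np.array([.3197,.9475,0]);print("fwd force",s["wrist_force"]@u)
cv2.imwrite("pics/w8.png",eyes.grab_frame("wrist")[100:300,200:440].repeat(3,0).repeat(3,1))
cv2.imwrite("pics/s8.png",cv2.resize(eyes.grab_frame("scene")[170:270,280:380],None,fx=6,fy=6,interpolation=cv2.INTER_CUBIC))
```

```text
12.0 [561.22892227  89.09325945  11.78476946] [-0.06773101  0.28529289 -1.6197283 ] 56.159105459733304
fwd force 0.2486614046000371
```

View pics/w8.png

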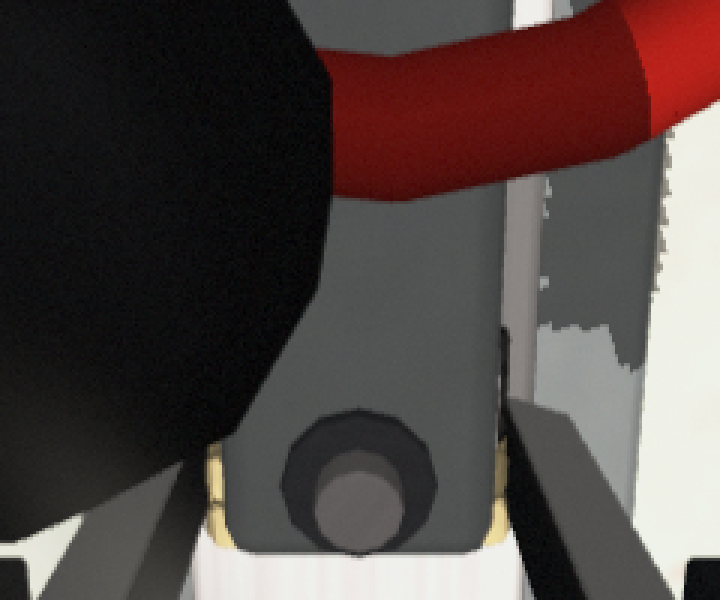

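View pics/s8.png

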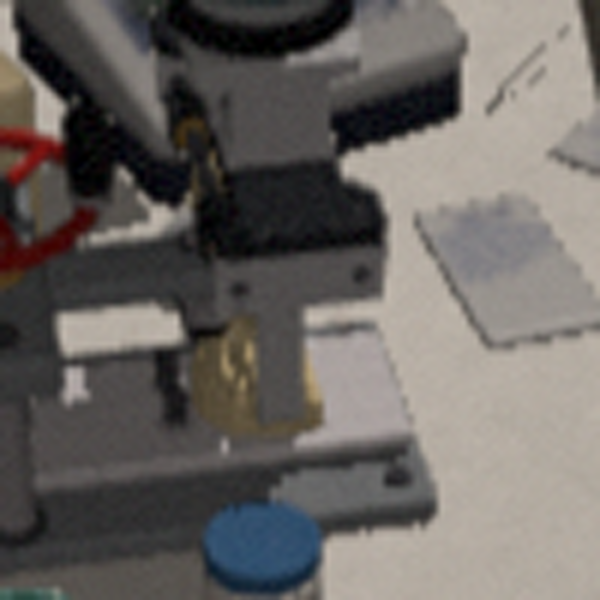

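Call:
send_rows([
  {"translation": [0, 0, -0.01], "turn": [0, 0, 0]},
  {"translation": [0, 0, -0.02], "turn": [0, 0, 0]},
  {"translation": [0, 0, -0.03], "turn": [0, 0, 0]},
  {"translation": [0, 0, -0.04], "turn": [0, 0, 0]},
  {"translation": [0, 0, -0.05], "turn": [0, 0, 0]},
  {"translation": [0, 0, -0.06], "turn": [0, 0, 0]},
  {"translation": [0, 0, -0.06], "turn": [0, 0, 0]},
  {"translation": [0, 0, -0.06], "turn": [0, 0, 0]},
  {"translation": [0, 0, -0.06], "turn": [0, 0, 0]},
  {"translation": [0, 0, -0.06], "turn": [0, 0, 0]},
])

```text
time_s: 13.35
eef_pos: [561.9, 91.1, 11.8]
orientation: [0.574, 0.412, -0.574, 0.412]
wrist_force: [0.6, -0.3, -0.7]
gripper_width: 56.6
```

Run:
```python
from h import *
s=manip.read_state();print(s["time_s"],s["eef_pos"],s["wrist_force"],s["gripper_width"])
u=np.array([.3197,.9475,0]);print("fwd force",s["wrist_force"]@u)
```

```text
13.35 [561.87988261  91.08911783  11.75584827] [ 0.63233828 -0.273599   -0.68618212] 56.63690492124101
fwd force -0.057076502748975196
```

Call:
send_rows([
  {"translation": [0, 0, -0.01], "turn": [0, 0, 0]},
  {"translation": [0, 0, -0.02], "turn": [0, 0, 0]},
  {"translation": [0, 0, -0.03], "turn": [0, 0, 0]},
  {"translation": [0, 0, -0.04], "turn": [0, 0, 0]},
  {"translation": [0, 0, -0.05], "turn": [0, 0, 0]},
  {"translation": [0, 0, -0.06], "turn": [0, 0, 0]},
  {"translation": [0, 0, -0.07], "turn": [0, 0, 0]},
  {"translation": [0, 0, -0.08], "turn": [0, 0, 0]},
  {"translation": [0, 0, -0.08], "turn": [0, 0, 0]},
  {"translation": [0, 0, -0.08], "turn": [0, 0, 0]},
])

```text
time_s: 14.6
eef_pos: [562.9, 94.2, 11.8]
orientation: [0.574, 0.412, -0.574, 0.412]
wrist_force: [0.2, -0.1, -0.2]
gripper_width: 56.4
```

Run:
```python
from h import *
s=manip.read_state();print(s["time_s"],s["eef_pos"],s["wrist_force"],s["gripper_width"])
u=np.array([.3197,.9475,0]);print("fwd force",s["wrist_force"]@u)
```

```text
14.6 [562.91327356  94.15285656  11.76798461] [ 0.15902783 -0.12101537 -0.18059686] 56.35289546260623
fwd force -0.06382086626684723
```

Run:
```python
from h import *
cv2.imwrite("pics/w9.png",eyes.grab_frame("wrist")[100:300,200:440].repeat(3,0).repeat(3,1))
cv2.imwrite("pics/s9.png",cv2.resize(eyes.grab_frame("scene")[190:260,290:360],None,fx=8,fy=8,interpolation=cv2.INTER_CUBIC))
S=cam("scene");u=np.array([.3197,.9475]);v=np.array([-.9475,.3197]);o=np.array([582.5,152.2])
for x,y,z in ((-25,13,30),(-25,13,50),(-25,-13,50),(-28,0,30),(-82,30,30),(-82,30,57)):
    q=proj(S,[*(o+x*u+y*v),z]);print(x,y,z,((q-[290,190])*8).round())
```

```text
-25 13 30 [145. 408.]
-25 13 50 [144. 359.]
-25 -13 50 [131. 310.]
-28 0 30 [148. 382.]
-82 30 30 [329. 419.]
-82 30 57 [329. 353.]
```

View pics/s9.png

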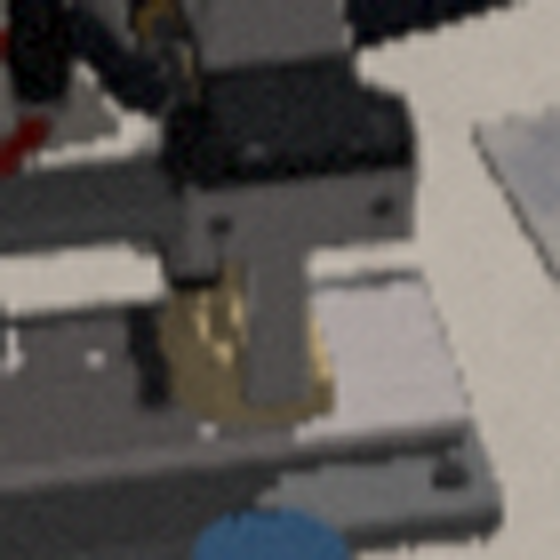

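View pics/w9.png

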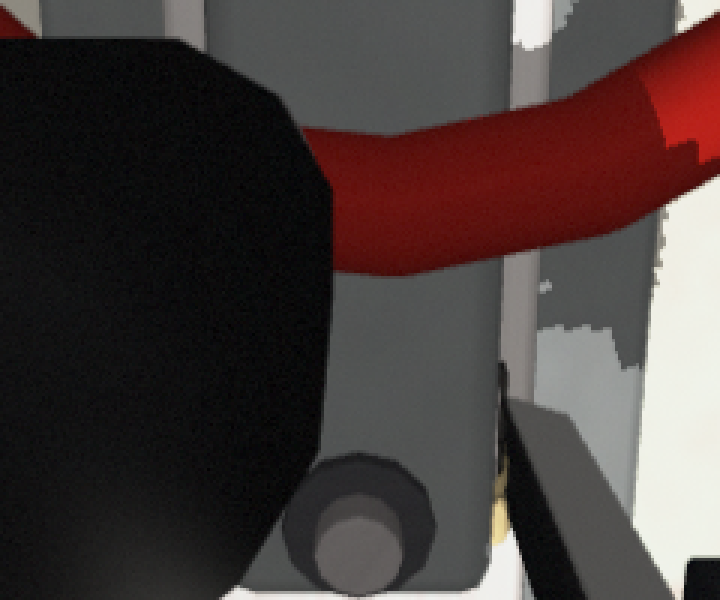

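Call:
send_rows([
  {"translation": [0, 0, -0.01], "turn": [0, 0, 0]},
  {"translation": [0, 0, -0.02], "turn": [0, 0, 0]},
  {"translation": [0, 0, -0.03], "turn": [0, 0, 0]},
  {"translation": [0, 0, -0.04], "turn": [0, 0, 0]},
  {"translation": [0, 0, -0.05], "turn": [0, 0, 0]},
  {"translation": [0, 0, -0.06], "turn": [0, 0, 0]},
  {"translation": [0, 0, -0.06], "turn": [0, 0, 0]},
  {"translation": [0, 0, -0.06], "turn": [0, 0, 0]},
  {"translation": [0, 0, -0.06], "turn": [0, 0, 0]},
  {"translation": [0, 0, -0.06], "turn": [0, 0, 0]},
])

```text
time_s: 15.95
eef_pos: [563.5, 96.0, 11.8]
orientation: [-0.574, -0.412, 0.575, -0.413]
wrist_force: [-0.9, -3.0, 0.6]
gripper_width: 56.4
```

Run:
```python
from h import *
s=manip.read_state();print(s["time_s"],s["eef_pos"],s["wrist_force"],s["gripper_width"])
u=np.array([.3197,.9475,0]);print("fwd force",s["wrist_force"]@u)
```

```text
15.95 [563.52652995  96.04194355  11.77425881] [-0.853266   -2.98326292  0.62767331] 56.40053470180428
fwd force -3.099430756798605
```

Call:
send_rows([
  {"translation": [0, 0, -0.01], "turn": [0, 0, 0]},
  {"translation": [0, 0, -0.02], "turn": [0, 0, 0]},
  {"translation": [0, 0, -0.03], "turn": [0, 0, 0]},
  {"translation": [0, 0, -0.04], "turn": [0, 0, 0]},
  {"translation": [0, 0, -0.04], "turn": [0, 0, 0]},
  {"translation": [0, 0, -0.04], "turn": [0, 0, 0]},
  {"translation": [0, 0, -0.04], "turn": [0, 0, 0]},
  {"translation": [0, 0, -0.04], "turn": [0, 0, 0]},
  {"translation": [0, 0, -0.04], "turn": [0, 0, 0]},
  {"translation": [0, 0, -0.04], "turn": [0, 0, 0]},
])

```text
time_s: 17.2
eef_pos: [563.6, 96.3, 11.8]
orientation: [-0.573, -0.412, 0.575, -0.413]
wrist_force: [-2.2, -7.6, 1.1]
gripper_width: 56.3
```

Run:
```python
from h import *
s=manip.read_state();print(s["time_s"],s["eef_pos"],s["wrist_force"],s["wrist_torque"],s["gripper_width"])
u=np.array([.3197,.9475,0]);print("fwd force",s["wrist_force"]@u)
```

```text
17.2 [563.56779502  96.26989811  11.82849915] [-2.17119558 -7.64989645  1.1307484 ] [-1.38493146  0.32332744 -0.00906953] 56.28773883315408
fwd force -7.942408113125086
```

Call:
send_rows([
  {"translation": [0, 0, 0.03], "turn": [0, 0, 0]},
  {"translation": [0, 0, 0.03], "turn": [0, 0, 0]},
  {"translation": [0, 0, 0.03], "turn": [0, 0, 0]},
  {"translation": [0, 0, 0.03], "turn": [0, 0, 0]},
  {"translation": [-0.5, 0, 0.03], "turn": [0, 0, 0]},
  {"translation": [-1.5, 0, 0.03], "turn": [0, 0, 0]},
  {"translation": [-2.5, 0, 0.03], "turn": [0, 0, 0]},
  {"translation": [-3.5, 0, 0.03], "turn": [0, 0, 0]},
  {"translation": [-4.5, 0, 0.03], "turn": [0, 0, 0]},
  {"translation": [-5.4, 0, 0.03], "turn": [0, 0, 0]},
], fingers=0.6)

```text
time_s: 18.45
eef_pos: [563.9, 97.0, 229.5]
orientation: [0.575, 0.412, -0.574, 0.413]
wrist_force: [-0.1, -0.4, -0.4]
gripper_width: 75.4
```

Run:
```python
from h import *
s=manip.read_state();print(s["time_s"],s["eef_pos"],s["wrist_force"],s["gripper_width"])
im=eyes.grab_frame("wrist")
cv2.imwrite("pics/w10.png",im)
cv2.imwrite("pics/s10.png",cv2.resize(eyes.grab_frame("scene")[190:260,290:360],None,fx=8,fy=8,interpolation=cv2.INTER_CUBIC))
import pickle;pickle.dump((cam("wrist"),s),open("w10.pkl","wb"))
```

```text
18.45 [563.85967141  97.01981372 229.45131178] [-0.05218801 -0.36642444 -0.35797589] 75.43652776417655
```

View pics/w10.png

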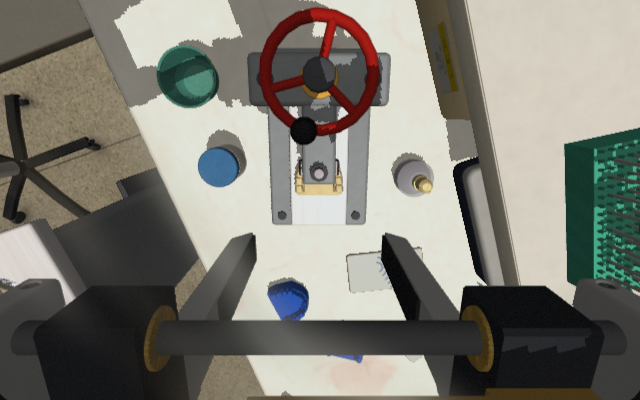

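View pics/s10.png

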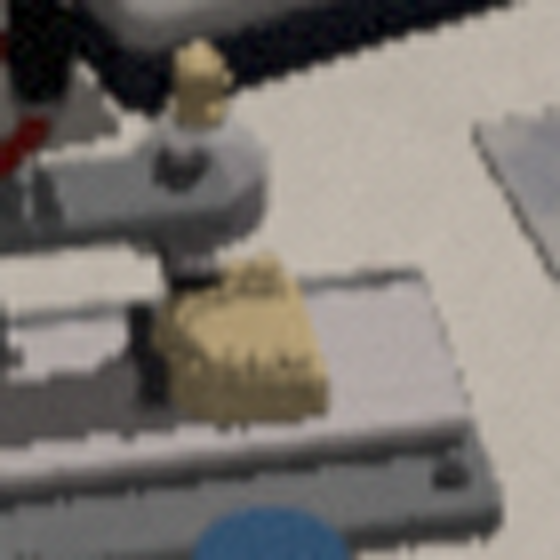

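Run:
```python
from h import *
import pickle
W,s=pickle.load(open("w10.pkl","rb"))
im=cv2.imread("pics/w10.png").astype(int)
b=im.sum(2)
k=np.zeros(b.shape,np.uint8);k[110:150,285:325]=(b[110:150,285:325]<75)
n,l,st,c=cv2.connectedComponentsWithStats(k);i=1+np.argmax(st[1:,4]);print("knob",st[i],c[i])
for z in (196,198): print(onz(W,*c[i],z).round(1))
m=((im[...,2]>70)&(im[...,1]<45)&(im[...,0]<45)).astype(np.uint8);kk=np.zeros_like(m);kk[0:140,250:385]=m[0:140,250:385]
h=cv2.convexHull(np.argwhere(kk)[:,::-1].astype(np.int32))[:,0]
for z in (145,150,155):
    q=np.array([onz(W,*p,z)[:2] for p in h]);t=np.linalg.lstsq(np.c_[2*q,np.ones(len(q))],(q**2).sum(1),rcond=None)[0];cc=t[:2];print(z,cc.round(1),np.sqrt(t[2]+cc@cc).round(1))
cv2.imwrite("pics/w10c.png",cv2.resize(im[150:230,265:375].astype(np.uint8),None,fx=7,fy=7,interpolation=cv2.INTER_CUBIC))
cv2.imwrite("pics/w10d.png",cv2.resize(im[0:150,240:390].astype(np.uint8),None,fx=4,fy=4,interpolation=cv2.INTER_CUBIC))
```

```text
knob [290 117  28  27 568] [303.3943662  130.29753521]
[576.  162.3 196. ]
[576.1 162.4 198. ]
145 [601.2 200.3] 50.5
150 [600.9 199.8] 49.6
155 [600.7 199.3] 48.8
```

View pics/w10c.png

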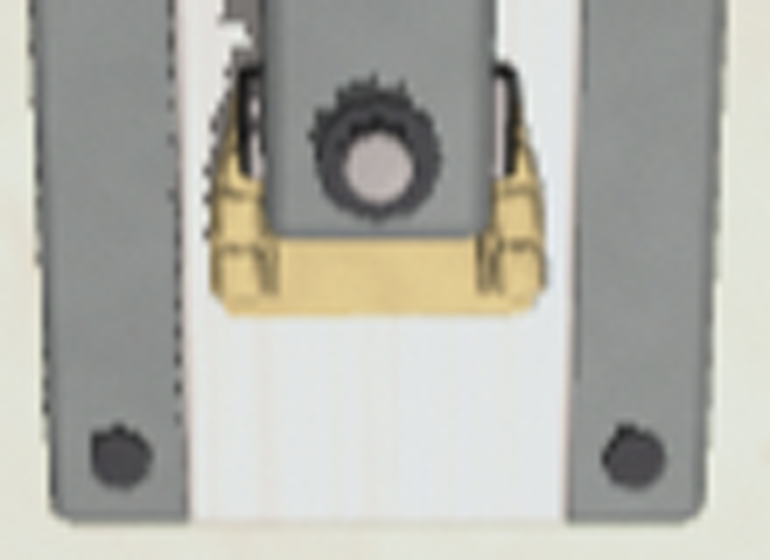

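View pics/w10d.png

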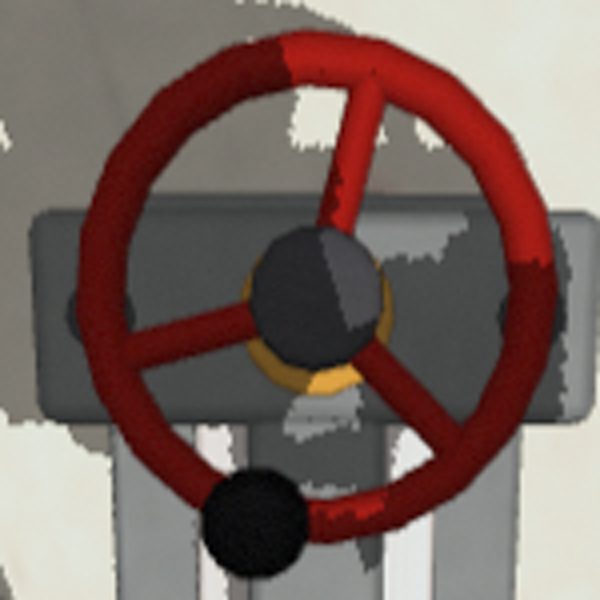

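Run:
```python
from h import *
go([575.1,162.3,185],251.35)
```

```text
t [ 1.184 -0.325 -1.607] w [ 0.002 -0.034 -0.079]
```

Call:
send_rows([
  {"translation": [0, -0.1, -0.5], "turn": [0, 0, 0]},
  {"translation": [0, -0.2, -1.0], "turn": [0, 0, 0]},
  {"translation": [0, -0.33, -1.61], "turn": [0, 0, 0]},
  {"translation": [0.4, -0.33, -1.61], "turn": [0, 0, 0]},
  {"translation": [0.8, -0.33, -1.61], "turn": [0, 0, 0]},
  {"translation": [1.14, -0.33, -1.61], "turn": [0, 0, 0]},
  {"translation": [1.14, -0.33, -1.61], "turn": [0, 0, 0]},
  {"translation": [1.14, -0.33, -1.61], "turn": [0, 0, 0]},
  {"translation": [1.14, -0.33, -1.61], "turn": [0, 0, 0]},
  {"translation": [1.14, -0.33, -1.61], "turn": [0, 0, 0]},
], fingers=0.1)

```text
time_s: 19.8
eef_pos: [572.3, 161.9, 182.8]
orientation: [0.575, 0.412, -0.574, 0.413]
wrist_force: [-0.5, 0.4, -0.2]
gripper_width: 51.6
```

Run:
```python
from h import *
s=manip.read_state();print(s["time_s"],s["eef_pos"],s["wrist_force"],s["gripper_width"])
go([575.1,162.3,135],251.35)
cv2.imwrite("pics/w11.png",eyes.grab_frame("wrist"))
cv2.imwrite("pics/s11.png",cv2.resize(eyes.grab_frame("scene")[130:250,230:350],None,fx=5,fy=5,interpolation=cv2.INTER_CUBIC))
W=cam("wrist");print(proj(W,[575.1,162.3,198]))
```

```text
19.8 [572.26655943 161.91674311 182.82557577] [-0.54329794  0.44494425 -0.19551642] 51.634375584400686
t [ 1.196  0.063 -0.031] w [-0.002 -0.005 -0.011]
[324.40304312 237.52643741]
```

View pics/w11.png

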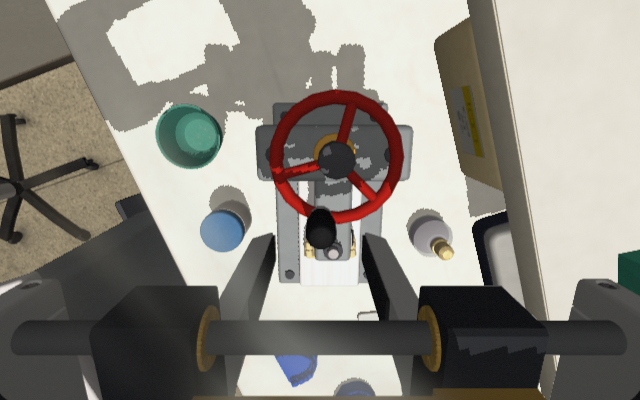

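View pics/s11.png

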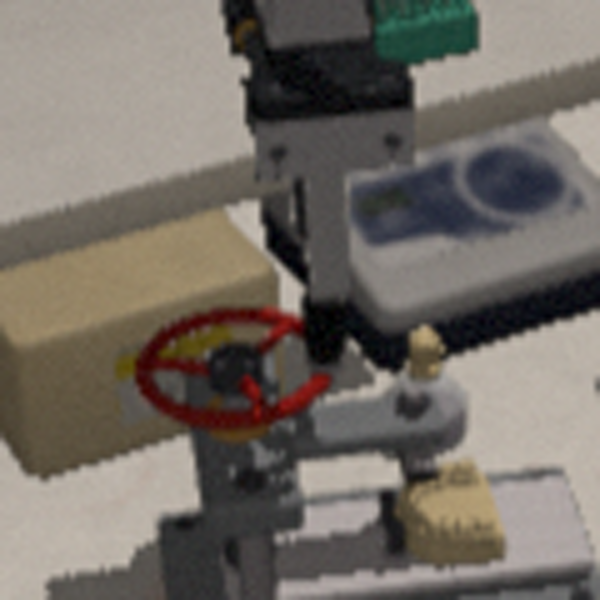

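Call:
send_rows([
  {"translation": [0.4, 0, 0], "turn": [0, 0, 0]},
  {"translation": [0.8, 0, 0], "turn": [0, 0, 0]},
  {"translation": [1.2, 0, 0], "turn": [0, 0, 0]},
  {"translation": [1.2, 0, 0], "turn": [0, 0, 0]},
  {"translation": [1.2, 0, 0], "turn": [0, 0, 0]},
  {"translation": [1.2, 0, 0], "turn": [0, 0, 0]},
  {"translation": [1.2, 0, 0], "turn": [0, 0, 0]},
  {"translation": [1.2, 0, 0], "turn": [0, 0, 0]},
  {"translation": [1.2, 0, 0], "turn": [0, 0, 0]},
  {"translation": [1.2, 0, 0], "turn": [0, 0, 0]},
])

```text
time_s: 21.15
eef_pos: [571.9, 162.0, 134.2]
orientation: [0.574, 0.412, -0.574, 0.412]
wrist_force: [-0.1, -0.2, -0.1]
gripper_width: 51.7
```

Run:
```python
from h import *
s=manip.read_state();print(s["time_s"],s["eef_pos"],s["wrist_force"],s["gripper_width"])
cv2.imwrite("pics/w12.png",eyes.grab_frame("wrist"))
cv2.imwrite("pics/s12.png",cv2.resize(eyes.grab_frame("scene")[130:250,230:350],None,fx=5,fy=5,interpolation=cv2.INTER_CUBIC))
```

```text
21.15 [571.88093726 161.97148811 134.24118452] [-0.13286195 -0.21679766 -0.0714122 ] 51.70788079056616
```

View pics/w12.png

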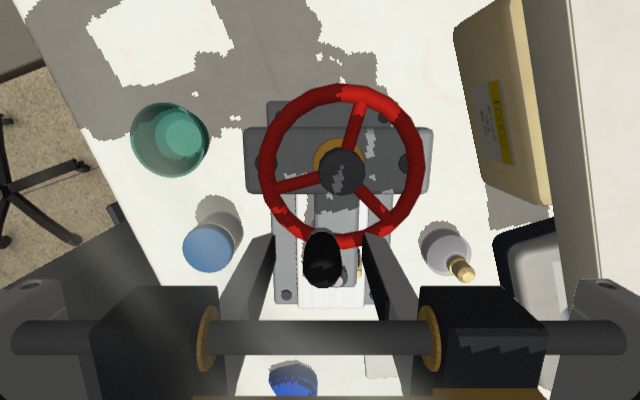

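View pics/s12.png

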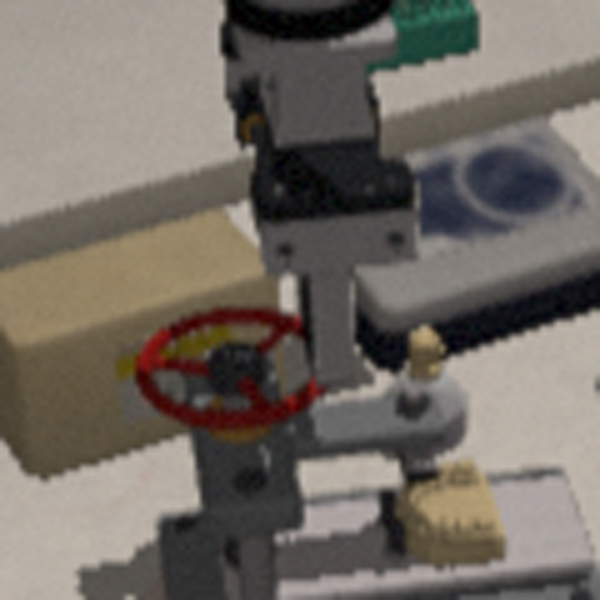

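Run:
```python
from h import *
W=cam("wrist");s=manip.read_state();M=R.from_quat(s["orientation"]).as_matrix()
for x in (-64,-25):
  for z in (-10,-5,0,5,10): print(x,z,proj(W,s["eef_pos"]+M@np.array([x,0,z])).round(1))
im=cv2.imread("pics/w12.png");cv2.imwrite("pics/w12c.png",cv2.resize(im[210:310,260:380],None,fx=6,fy=6,interpolation=cv2.INTER_CUBIC))
```

```text
-64 -10 [320.4 258.5]
-64 -5 [320.4 268. ]
-64 0 [320.4 277.3]
-64 5 [320.4 286.5]
-64 10 [320.4 295.6]
-25 -10 [320.1 229.8]
-25 -5 [320.1 237.7]
-25 0 [320.1 245.5]
-25 5 [320.1 253.1]
-25 10 [320.1 260.7]
```

View pics/w12c.png

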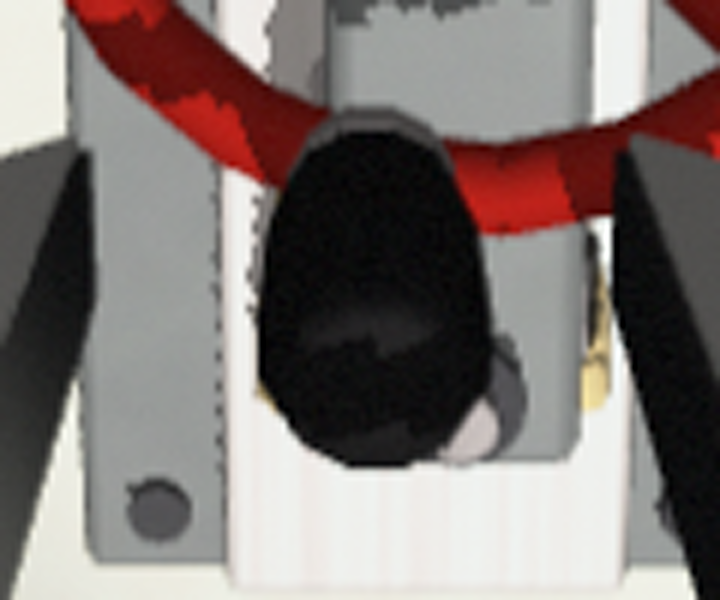

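Call:
send_rows([
  {"translation": [0, 0.02, -0.06], "turn": [0, 0, 0]},
  {"translation": [0, 0.02, -0.06], "turn": [0, 0, 0]},
  {"translation": [0, 0.02, -0.06], "turn": [0, 0, 0]},
  {"translation": [0, 0.02, -0.06], "turn": [0, 0, 0]},
  {"translation": [0, 0.02, -0.06], "turn": [0, 0, 0]},
  {"translation": [0, 0.02, -0.06], "turn": [0, 0, 0]},
  {"translation": [0, 0.02, -0.06], "turn": [0, 0, 0]},
  {"translation": [0, 0.02, -0.06], "turn": [0, 0, 0]},
  {"translation": [0, 0.02, -0.06], "turn": [0, 0, 0]},
  {"translation": [0, 0.02, -0.06], "turn": [0, 0, 0]},
], fingers=-1)

```text
time_s: 22.5
eef_pos: [574.3, 163.8, 134.2]
orientation: [0.575, 0.412, -0.574, 0.413]
wrist_force: [6.5, -1.6, -3.8]
gripper_width: 20.3
```

Run:
```python
from h import *
s=manip.read_state();print(s["time_s"],s["eef_pos"],s["wrist_force"],s["gripper_width"],s["joint_positions"])
# plan
kn=s["eef_pos"];M=R.from_quat(s["orientation"]).as_matrix()
a0=np.radians(-123.9);c=kn[:2]-45*np.array([np.cos(a0),np.sin(a0)]);print("centre",c)
```

```text
22.5 [574.33531306 163.76471738 134.21571481] [ 6.51314626 -1.58527923 -3.75796925] 20.286016995668867 [ 1.61788037e-01  3.35782585e-01  1.53173112e+00 -7.28055672e-04
  1.27243377e+00  4.87520436e-01]
centre [599.43384296 201.11527021]
```

```bash
cat > plan.py <<'E'
from h import *
import json,sys
def load(): return json.load(open("st.json"))
def plan(phis, hold=0):
    """phis: list of 10 wheel angles (rad since start). prints rows, saves resulting cmd after rounding"""
    st=load();M=toolR(251.35);cmd=np.array(st["cmd"]);c=np.array(st["c"]);a0=st["a0"];r=st["r"]
    for ph in phis:
        p=np.array([c[0]+r*np.cos(a0+ph),c[1]+r*np.sin(a0+ph),st["z0"]+5*ph])
        t=np.round(M.T@(p-cmd)/40,3); print('{"translation": [%g, %g, %g], "turn": [0, 0, 0]},'%tuple(t))
    st["next"]=(cmd+M@t*40).tolist();json.dump(st,open("st.json","w"))
def commit():
    st=load();st["cmd"]=st["next"];json.dump(st,open("st.json","w"))
def report():
    st=load();s=manip.read_state();c=np.array(st["c"]);p=s["eef_pos"];d=p[:2]-c;a=np.arctan2(d[1],d[0]);ph=(a-st["a0"])
    if ph<-0.5: ph+=2*np.pi
    er=d/np.linalg.norm(d);et=np.array([-er[1],er[0]]);F=s["wrist_force"]
    print("t %.2f phi %.3f r %.2f z %.1f  Frad %.1f Ftan %.1f Fz %.1f  cmd-meas %s w %.1f"%(s["time_s"],ph,np.linalg.norm(d),p[2],F[:2]@er,F[:2]@et,F[2],(np.array(st["cmd"])-p).round(2),s["gripper_width"]))
    open("log.txt","a").write(json.dumps([s["time_s"],p.tolist(),F.tolist()])+"\n")
E
python3 - <<'E'
from plan import *
json.dump(dict(cmd=[573.4,164.0,134.2],c=[599.4,201.1],a0=float(np.radians(-123.9)),r=45.,z0=134.2),open("st.json","w"))
plan(np.linspace(0.06,1.2,10)); 
S=cam("scene");u=np.array([.3197,.9475]);v=np.array([-.9475,.3197]);o=np.array([599.4,200.5])-50*u
for x,y,z in ((-38,22,76),(-38,22,82),(-38,22,88),(-29,22,82),(-47,22,82)):
    q=proj(S,[*(o+x*u+y*v),z]);print(x,y,z,((q-[290,190])*8).round())
E
```

```text
{"translation": [-0.008, 0.089, 0.015], "turn": [0, 0, 0]},
{"translation": [-0.023, 0.23, 0.035], "turn": [0, 0, 0]},
{"translation": [-0.039, 0.372, 0.037], "turn": [0, 0, 0]},
{"translation": [-0.055, 0.514, 0.021], "turn": [0, 0, 0]},
{"translation": [-0.071, 0.652, -0.012], "turn": [0, 0, 0]},
{"translation": [-0.087, 0.785, -0.063], "turn": [0, 0, 0]},
{"translation": [-0.102, 0.911, -0.13], "turn": [0, 0, 0]},
{"translation": [-0.118, 1.027, -0.212], "turn": [0, 0, 0]},
{"translation": [-0.134, 1.132, -0.309], "turn": [0, 0, 0]},
{"translation": [-0.15, 1.224, -0.418], "turn": [0, 0, 0]},
-38 22 76 [183. 307.]
-38 22 82 [182. 292.]
-38 22 88 [182. 277.]
-29 22 82 [154. 295.]
-47 22 82 [210. 288.]
```

Call:
send_rows([
  {"translation": [-0.01, 0.09, 0.015], "turn": [0, 0, 0]},
  {"translation": [-0.02, 0.23, 0.035], "turn": [0, 0, 0]},
  {"translation": [-0.04, 0.37, 0.035], "turn": [0, 0, 0]},
  {"translation": [-0.055, 0.515, 0.02], "turn": [0, 0, 0]},
  {"translation": [-0.07, 0.65, -0.01], "turn": [0, 0, 0]},
  {"translation": [-0.085, 0.785, -0.065], "turn": [0, 0, 0]},
  {"translation": [-0.1, 0.91, -0.13], "turn": [0, 0, 0]},
  {"translation": [-0.12, 1.025, -0.21], "turn": [0, 0, 0]},
  {"translation": [-0.135, 1.13, -0.31], "turn": [0, 0, 0]},
  {"translation": [-0.15, 1.225, -0.42], "turn": [0, 0, 0]},
])

```text
time_s: 23.75
eef_pos: [619.0, 160.8, 139.3]
orientation: [-0.569, -0.413, 0.579, -0.412]
wrist_force: [-7.6, -6.2, 1.8]
gripper_width: 20.2
```

Run:
```python
from plan import *
commit();report();plan(np.linspace(1.2,2.7,11)[1:])
```

```text
t 23.75 phi 1.043 r 44.79 z 139.3  Frad 2.3 Ftan -9.6 Fz 1.8  cmd-meas [6.18 3.38 0.86] w 20.2
{"translation": [-0.019, 0.089, -0.142], "turn": [0, 0, 0]},
{"translation": [-0.038, 0.157, -0.297], "turn": [0, 0, 0]},
{"translation": [-0.056, 0.201, -0.46], "turn": [0, 0, 0]},
{"translation": [-0.075, 0.219, -0.627], "turn": [0, 0, 0]},
{"translation": [-0.094, 0.213, -0.796], "turn": [0, 0, 0]},
{"translation": [-0.112, 0.182, -0.961], "turn": [0, 0, 0]},
{"translation": [-0.131, 0.126, -1.12], "turn": [0, 0, 0]},
{"translation": [-0.15, 0.047, -1.269], "turn": [0, 0, 0]},
{"translation": [-0.169, -0.054, -1.405], "turn": [0, 0, 0]},
{"translation": [-0.188, -0.173, -1.523], "turn": [0, 0, 0]},
```

Call:
send_rows([
  {"translation": [-0.02, 0.09, -0.14], "turn": [0, 0, 0]},
  {"translation": [-0.04, 0.155, -0.295], "turn": [0, 0, 0]},
  {"translation": [-0.055, 0.2, -0.46], "turn": [0, 0, 0]},
  {"translation": [-0.075, 0.22, -0.625], "turn": [0, 0, 0]},
  {"translation": [-0.095, 0.215, -0.795], "turn": [0, 0, 0]},
  {"translation": [-0.11, 0.18, -0.96], "turn": [0, 0, 0]},
  {"translation": [-0.13, 0.125, -1.12], "turn": [0, 0, 0]},
  {"translation": [-0.15, 0.045, -1.27], "turn": [0, 0, 0]},
  {"translation": [-0.17, -0.055, -1.405], "turn": [0, 0, 0]},
  {"translation": [-0.19, -0.175, -1.525], "turn": [0, 0, 0]},
])

```text
time_s: 25.0
eef_pos: [640.0, 220.1, 147.2]
orientation: [-0.574, -0.41, 0.575, -0.415]
wrist_force: [6.4, -7.1, -4.6]
gripper_width: 20.1
```

Run:
```python
from plan import *
commit();report();plan(np.linspace(2.7,3.7,11)[1:])
```

```text
t 25.00 phi 2.601 r 44.86 z 147.2  Frad 2.8 Ftan -9.1 Fz -4.6  cmd-meas [-1.95  3.97  0.49] w 20.1
{"translation": [-0.012, -0.089, -0.069], "turn": [0, 0, 0]},
{"translation": [-0.024, -0.185, -0.129], "turn": [0, 0, 0]},
{"translation": [-0.037, -0.286, -0.178], "turn": [0, 0, 0]},
{"translation": [-0.049, -0.391, -0.218], "turn": [0, 0, 0]},
{"translation": [-0.062, -0.5, -0.246], "turn": [0, 0, 0]},
{"translation": [-0.074, -0.611, -0.264], "turn": [0, 0, 0]},
{"translation": [-0.087, -0.723, -0.271], "turn": [0, 0, 0]},
{"translation": [-0.099, -0.835, -0.266], "turn": [0, 0, 0]},
{"translation": [-0.112, -0.947, -0.25], "turn": [0, 0, 0]},
{"translation": [-0.124, -1.056, -0.223], "turn": [0, 0, 0]},
```

Call:
send_rows([
  {"translation": [-0.01, -0.09, -0.07], "turn": [0, 0, 0]},
  {"translation": [-0.025, -0.185, -0.13], "turn": [0, 0, 0]},
  {"translation": [-0.035, -0.285, -0.18], "turn": [0, 0, 0]},
  {"translation": [-0.05, -0.39, -0.22], "turn": [0, 0, 0]},
  {"translation": [-0.06, -0.5, -0.245], "turn": [0, 0, 0]},
  {"translation": [-0.075, -0.61, -0.265], "turn": [0, 0, 0]},
  {"translation": [-0.085, -0.725, -0.27], "turn": [0, 0, 0]},
  {"translation": [-0.085, -0.725, -0.27], "turn": [0, 0, 0]},
  {"translation": [-0.085, -0.725, -0.27], "turn": [0, 0, 0]},
  {"translation": [-0.085, -0.725, -0.27], "turn": [0, 0, 0]},
])

```text
time_s: 26.25
eef_pos: [616.6, 242.7, 150.9]
orientation: [0.575, 0.411, -0.574, 0.414]
wrist_force: [7.0, -1.8, -3.7]
gripper_width: 20.1
```

Run:
```python
from plan import *
st=load();M=toolR(251.35);st["next"]=(np.array(st["cmd"])+M@np.array([-.085,-.725,-.27])*40).tolist();json.dump(st,open("st.json","w"))
commit();report();
im=eyes.grab_frame("scene");cv2.imwrite("pics/s13f.png",im);cv2.imwrite("pics/s13.png",cv2.resize(im[180:260,280:370],None,fx=8,fy=8,interpolation=cv2.INTER_CUBIC))
report()
plan(np.linspace(3.4,4.4,11)[1:])
```

```text
t 26.25 phi 3.342 r 45.02 z 150.9  Frad 1.0 Ftan -7.2 Fz -3.7  cmd-meas [-2.53  0.91  0.18] w 20.1
t 26.30 phi 3.341 r 45.00 z 150.9  Frad -0.1 Ftan -7.7 Fz -4.9  cmd-meas [-2.55  0.93  0.19] w 19.8
{"translation": [-0.014, -0.11, 0.004], "turn": [0, 0, 0]},
{"translation": [-0.027, -0.222, 0.02], "turn": [0, 0, 0]},
{"translation": [-0.039, -0.331, 0.047], "turn": [0, 0, 0]},
{"translation": [-0.052, -0.437, 0.085], "turn": [0, 0, 0]},
{"translation": [-0.064, -0.538, 0.133], "turn": [0, 0, 0]},
{"translation": [-0.077, -0.635, 0.191], "turn": [0, 0, 0]},
{"translation": [-0.089, -0.725, 0.258], "turn": [0, 0, 0]},
{"translation": [-0.102, -0.808, 0.334], "turn": [0, 0, 0]},
{"translation": [-0.114, -0.883, 0.418], "turn": [0, 0, 0]},
{"translation": [-0.127, -0.949, 0.509], "turn": [0, 0, 0]},
```

View pics/s13.png

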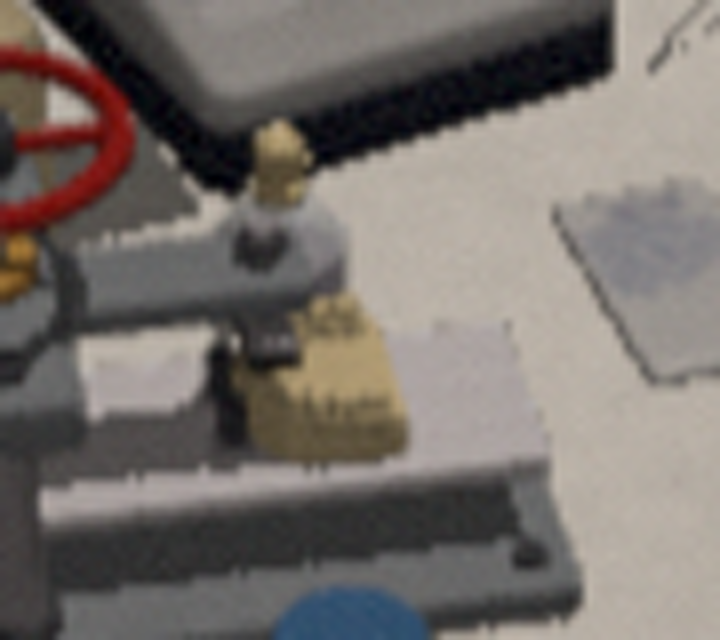

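Call:
send_rows([
  {"translation": [-0.015, -0.11, 0.005], "turn": [0, 0, 0]},
  {"translation": [-0.025, -0.22, 0.02], "turn": [0, 0, 0]},
  {"translation": [-0.04, -0.33, 0.045], "turn": [0, 0, 0]},
  {"translation": [-0.05, -0.435, 0.085], "turn": [0, 0, 0]},
  {"translation": [-0.065, -0.54, 0.135], "turn": [0, 0, 0]},
  {"translation": [-0.075, -0.635, 0.19], "turn": [0, 0, 0]},
  {"translation": [-0.09, -0.725, 0.26], "turn": [0, 0, 0]},
  {"translation": [-0.1, -0.81, 0.335], "turn": [0, 0, 0]},
  {"translation": [-0.115, -0.885, 0.42], "turn": [0, 0, 0]},
  {"translation": [-0.125, -0.95, 0.51], "turn": [0, 0, 0]},
])

```text
time_s: 27.55
eef_pos: [574.1, 238.5, 155.9]
orientation: [0.577, 0.412, -0.572, 0.412]
wrist_force: [7.8, 4.1, -5.6]
gripper_width: 20.2
```

Run:
```python
from plan import *
commit();report();
plan(list(np.linspace(4.4,4.8,9)[1:])+[4.8,4.8])
```

```text
t 27.55 phi 4.328 r 45.14 z 155.9  Frad -0.9 Ftan -8.8 Fz -5.6  cmd-meas [-2.53 -2.01  0.3 ] w 20.2
{"translation": [-0.006, -0.029, 0.048], "turn": [0, 0, 0]},
{"translation": [-0.012, -0.056, 0.097], "turn": [0, 0, 0]},
{"translation": [-0.019, -0.081, 0.148], "turn": [0, 0, 0]},
{"translation": [-0.025, -0.103, 0.2], "turn": [0, 0, 0]},
{"translation": [-0.031, -0.123, 0.252], "turn": [0, 0, 0]},
{"translation": [-0.037, -0.139, 0.306], "turn": [0, 0, 0]},
{"translation": [-0.044, -0.153, 0.36], "turn": [0, 0, 0]},
{"translation": [-0.05, -0.165, 0.416], "turn": [0, 0, 0]},
{"translation": [-0.05, -0.165, 0.416], "turn": [0, 0, 0]},
{"translation": [-0.05, -0.165, 0.416], "turn": [0, 0, 0]},
```

Call:
send_rows([
  {"translation": [-0.005, -0.03, 0.05], "turn": [0, 0, 0]},
  {"translation": [-0.01, -0.055, 0.1], "turn": [0, 0, 0]},
  {"translation": [-0.02, -0.08, 0.15], "turn": [0, 0, 0]},
  {"translation": [-0.025, -0.105, 0.2], "turn": [0, 0, 0]},
  {"translation": [-0.03, -0.125, 0.25], "turn": [0, 0, 0]},
  {"translation": [-0.035, -0.14, 0.305], "turn": [0, 0, 0]},
  {"translation": [-0.045, -0.155, 0.36], "turn": [0, 0, 0]},
  {"translation": [-0.05, -0.165, 0.415], "turn": [0, 0, 0]},
  {"translation": [-0.05, -0.165, 0.415], "turn": [0, 0, 0]},
  {"translation": [-0.05, -0.165, 0.415], "turn": [0, 0, 0]},
])

```text
time_s: 28.8
eef_pos: [561.6, 225.8, 157.9]
orientation: [0.576, 0.413, -0.573, 0.411]
wrist_force: [5.9, 7.3, -6.3]
gripper_width: 19.9
```

Run:
```python
from plan import *
commit();report();
im=eyes.grab_frame("scene");cv2.imwrite("pics/s14.png",cv2.resize(im[180:260,280:370],None,fx=8,fy=8,interpolation=cv2.INTER_CUBIC))
plan(list(np.linspace(4.8,5.0,9)[1:])+[5.0,5.0])
```

```text
t 28.80 phi 4.725 r 45.18 z 157.9  Frad -0.9 Ftan -9.3 Fz -6.3  cmd-meas [-1.61 -3.02  0.32] w 19.9
{"translation": [-0.003, -0.004, 0.027], "turn": [0, 0, 0]},
{"translation": [-0.006, -0.008, 0.055], "turn": [0, 0, 0]},
{"translation": [-0.009, -0.012, 0.083], "turn": [0, 0, 0]},
{"translation": [-0.012, -0.014, 0.111], "turn": [0, 0, 0]},
{"translation": [-0.016, -0.016, 0.139], "turn": [0, 0, 0]},
{"translation": [-0.019, -0.017, 0.167], "turn": [0, 0, 0]},
{"translation": [-0.022, -0.018, 0.195], "turn": [0, 0, 0]},
{"translation": [-0.025, -0.017, 0.223], "turn": [0, 0, 0]},
{"translation": [-0.025, -0.017, 0.223], "turn": [0, 0, 0]},
{"translation": [-0.025, -0.017, 0.223], "turn": [0, 0, 0]},
```

View pics/s14.png

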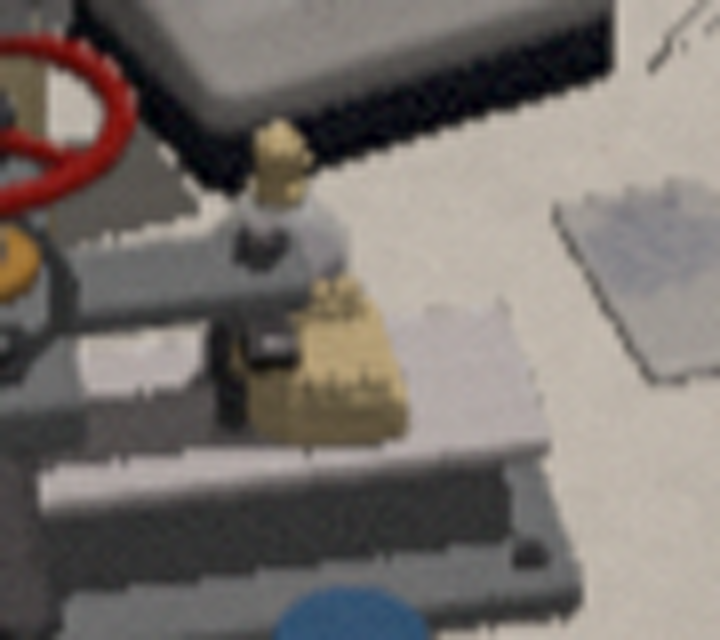

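Call:
send_rows([
  {"translation": [-0.005, -0.005, 0.03], "turn": [0, 0, 0]},
  {"translation": [-0.005, -0.01, 0.055], "turn": [0, 0, 0]},
  {"translation": [-0.01, -0.01, 0.085], "turn": [0, 0, 0]},
  {"translation": [-0.01, -0.015, 0.11], "turn": [0, 0, 0]},
  {"translation": [-0.015, -0.015, 0.14], "turn": [0, 0, 0]},
  {"translation": [-0.02, -0.015, 0.165], "turn": [0, 0, 0]},
  {"translation": [-0.02, -0.02, 0.195], "turn": [0, 0, 0]},
  {"translation": [-0.025, -0.017, 0.223], "turn": [0, 0, 0]},
  {"translation": [-0.025, -0.017, 0.223], "turn": [0, 0, 0]},
  {"translation": [-0.025, -0.017, 0.223], "turn": [0, 0, 0]},
])

```text
time_s: 30.1
eef_pos: [558.0, 219.1, 158.7]
orientation: [0.577, 0.414, -0.572, 0.411]
wrist_force: [5.9, 8.4, -6.6]
gripper_width: 20.5
```

Run:
```python
from plan import *
commit();report();
plan(list(np.linspace(5.0,5.2,9)[1:])+[5.2,5.2])
```

```text
t 30.10 phi 4.894 r 45.17 z 158.7  Frad -2.1 Ftan -10.1 Fz -6.6  cmd-meas [-1.5  -4.54  0.46] w 20.5
{"translation": [-0.003, 0, 0.029], "turn": [0, 0, 0]},
{"translation": [-0.006, 0.002, 0.057], "turn": [0, 0, 0]},
{"translation": [-0.009, 0.004, 0.085], "turn": [0, 0, 0]},
{"translation": [-0.012, 0.008, 0.113], "turn": [0, 0, 0]},
{"translation": [-0.016, 0.011, 0.141], "turn": [0, 0, 0]},
{"translation": [-0.019, 0.016, 0.168], "turn": [0, 0, 0]},
{"translation": [-0.022, 0.021, 0.196], "turn": [0, 0, 0]},
{"translation": [-0.025, 0.027, 0.223], "turn": [0, 0, 0]},
{"translation": [-0.025, 0.027, 0.223], "turn": [0, 0, 0]},
{"translation": [-0.025, 0.027, 0.223], "turn": [0, 0, 0]},
```

Call:
send_rows([
  {"translation": [-0.003, 0, 0.03], "turn": [0, 0, 0]},
  {"translation": [-0.006, 0, 0.055], "turn": [0, 0, 0]},
  {"translation": [-0.01, 0.005, 0.085], "turn": [0, 0, 0]},
  {"translation": [-0.012, 0.008, 0.113], "turn": [0, 0, 0]},
  {"translation": [-0.012, 0.008, 0.113], "turn": [0, 0, 0]},
  {"translation": [-0.012, 0.008, 0.113], "turn": [0, 0, 0]},
  {"translation": [-0.012, 0.008, 0.113], "turn": [0, 0, 0]},
  {"translation": [-0.012, 0.008, 0.113], "turn": [0, 0, 0]},
  {"translation": [-0.012, 0.008, 0.113], "turn": [0, 0, 0]},
  {"translation": [-0.012, 0.008, 0.113], "turn": [0, 0, 0]},
])

```text
time_s: 31.35
eef_pos: [556.6, 215.5, 159.2]
orientation: [0.577, 0.415, -0.572, 0.41]
wrist_force: [5.7, 9.5, -6.9]
gripper_width: 20.3
```

Run:
```python
from plan import *
st=load();M=toolR(251.35);st["next"]=(np.array(st["cmd"])+M@np.array([-.012,.008,.113])*40).tolist();json.dump(st,open("st.json","w"))
commit();report()
im=eyes.grab_frame("scene");cv2.imwrite("pics/s15.png",cv2.resize(im[205:245,295:345],None,fx=14,fy=14,interpolation=cv2.INTER_CUBIC))
report()
plan(list(np.linspace(5.1,5.2,5)[1:])+[5.2]*6)
```

```text
t 31.35 phi 4.980 r 45.17 z 159.2  Frad -2.4 Ftan -10.8 Fz -6.9  cmd-meas [-1.24 -5.29  0.5 ] w 20.3
t 31.40 phi 4.980 r 45.17 z 159.2  Frad -1.1 Ftan -11.2 Fz -6.4  cmd-meas [-1.24 -5.31  0.52] w 20.2
{"translation": [-0.004, 0.003, 0.028], "turn": [0, 0, 0]},
{"translation": [-0.007, 0.008, 0.055], "turn": [0, 0, 0]},
{"translation": [-0.01, 0.013, 0.083], "turn": [0, 0, 0]},
{"translation": [-0.013, 0.019, 0.11], "turn": [0, 0, 0]},
{"translation": [-0.013, 0.019, 0.11], "turn": [0, 0, 0]},
{"translation": [-0.013, 0.019, 0.11], "turn": [0, 0, 0]},
{"translation": [-0.013, 0.019, 0.11], "turn": [0, 0, 0]},
{"translation": [-0.013, 0.019, 0.11], "turn": [0, 0, 0]},
{"translation": [-0.013, 0.019, 0.11], "turn": [0, 0, 0]},
{"translation": [-0.013, 0.019, 0.11], "turn": [0, 0, 0]},
```

View pics/s15.png

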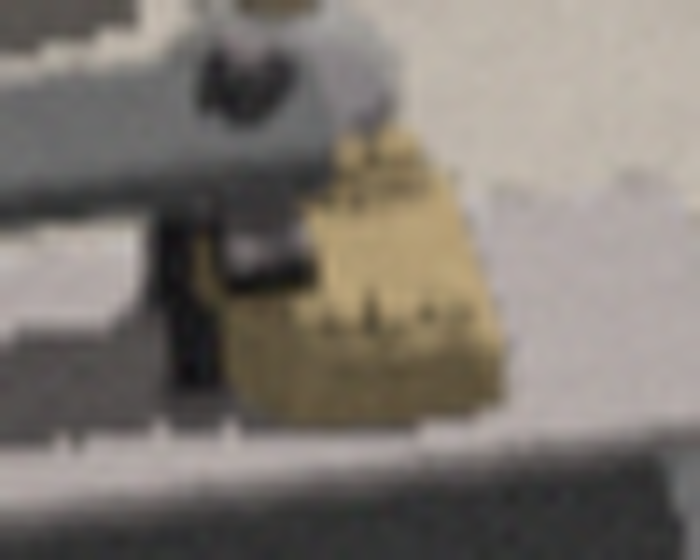

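Call:
send_rows([
  {"translation": [-0.004, 0.003, 0.028], "turn": [0, 0, 0]},
  {"translation": [-0.007, 0.008, 0.055], "turn": [0, 0, 0]},
  {"translation": [-0.01, 0.013, 0.083], "turn": [0, 0, 0]},
  {"translation": [-0.013, 0.019, 0.11], "turn": [0, 0, 0]},
  {"translation": [-0.013, 0.019, 0.11], "turn": [0, 0, 0]},
  {"translation": [-0.013, 0.019, 0.11], "turn": [0, 0, 0]},
  {"translation": [-0.013, 0.019, 0.11], "turn": [0, 0, 0]},
  {"translation": [-0.013, 0.019, 0.11], "turn": [0, 0, 0]},
  {"translation": [-0.013, 0.019, 0.11], "turn": [0, 0, 0]},
  {"translation": [-0.013, 0.019, 0.11], "turn": [0, 0, 0]},
])

```text
time_s: 32.65
eef_pos: [555.5, 211.8, 159.6]
orientation: [0.577, 0.415, -0.572, 0.41]
wrist_force: [4.6, 12.0, -6.7]
gripper_width: 20.4
```

Run:
```python
from plan import *
commit();report()
for n in ("scene","top","scene"):
    im=eyes.grab_frame(n);report()
cv2.imwrite("pics/s16.png",cv2.resize(im[205:245,295:345],None,fx=14,fy=14,interpolation=cv2.INTER_CUBIC))
```

```text
t 32.65 phi 5.065 r 45.17 z 159.6  Frad -1.7 Ftan -12.7 Fz -6.7  cmd-meas [-0.85 -6.    0.58] w 20.4
t 32.70 phi 5.065 r 45.22 z 159.6  Frad -1.2 Ftan -13.1 Fz -7.3  cmd-meas [-0.81 -6.03  0.62] w 20.4
t 32.75 phi 5.065 r 45.21 z 159.6  Frad -1.9 Ftan -13.1 Fz -6.6  cmd-meas [-0.82 -6.02  0.63] w 20.5
t 32.80 phi 5.065 r 45.17 z 159.6  Frad -2.2 Ftan -12.4 Fz -7.4  cmd-meas [-0.86 -6.02  0.59] w 20.7
```

View pics/s16.png

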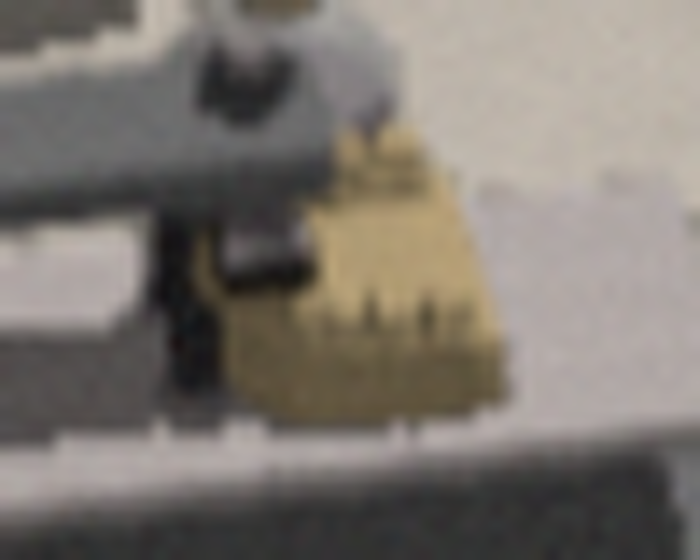

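Call:
send_rows([
  {"translation": [0, -0.005, -0.03], "turn": [0, 0, 0]},
  {"translation": [0.005, -0.01, -0.06], "turn": [0, 0, 0]},
  {"translation": [0.01, -0.015, -0.09], "turn": [0, 0, 0]},
  {"translation": [0.01, -0.02, -0.12], "turn": [0, 0, 0]},
  {"translation": [0.015, -0.028, -0.145], "turn": [0, 0, 0]},
  {"translation": [0.015, -0.028, -0.145], "turn": [0, 0, 0]},
  {"translation": [0.015, -0.028, -0.145], "turn": [0, 0, 0]},
  {"translation": [0.015, -0.028, -0.145], "turn": [0, 0, 0]},
  {"translation": [0.015, -0.028, -0.145], "turn": [0, 0, 0]},
  {"translation": [0.015, -0.028, -0.145], "turn": [0, 0, 0]},
])

```text
time_s: 34.05
eef_pos: [555.5, 211.7, 159.5]
orientation: [-0.574, -0.412, 0.574, -0.412]
wrist_force: [3.5, 1.7, -3.7]
gripper_width: 20.2
```

Run:
```python
from plan import *
report()
```

```text
t 34.05 phi 5.066 r 45.21 z 159.5  Frad -3.0 Ftan -2.4 Fz -3.7  cmd-meas [-0.8  -5.96  0.68] w 20.2
```

Call:
send_rows([
  {"translation": [0, 0, 0], "turn": [0, 0, 0]},
  {"translation": [0, 0, 0], "turn": [0, 0, 0]},
  {"translation": [0, 0, 0], "turn": [0, 0, 0]},
  {"translation": [0, 0, 0], "turn": [0, 0, 0]},
  {"translation": [0, 0, 0], "turn": [0, 0, 0]},
  {"translation": [-0.2, 0, 0], "turn": [0, 0, 0]},
  {"translation": [-0.8, 0, 0], "turn": [0, 0, 0]},
  {"translation": [-1.6, 0, 0], "turn": [0, 0, 0]},
  {"translation": [-2.4, 0, 0], "turn": [0, 0, 0]},
  {"translation": [-3.0, 0, 0], "turn": [0, 0, 0]},
], fingers=0.1)

```text
time_s: 35.3
eef_pos: [555.8, 211.9, 281.8]
orientation: [0.575, 0.412, -0.574, 0.413]
wrist_force: [0.3, 0.9, -0.2]
gripper_width: 51.5
```

Run:
```python
from plan import *
report()
im=eyes.grab_frame("scene");cv2.imwrite("pics/s17.png",cv2.resize(im[150:310,210:420],None,fx=3.7,fy=3.7,interpolation=cv2.INTER_CUBIC))
cv2.imwrite("pics/w17.png",eyes.grab_frame("wrist"))
```

```text
t 35.30 phi 5.060 r 44.90 z 281.8  Frad -0.1 Ftan -1.0 Fz -0.2  cmd-meas [  -1.16   -6.14 -121.64] w 51.5
```

View pics/s17.png

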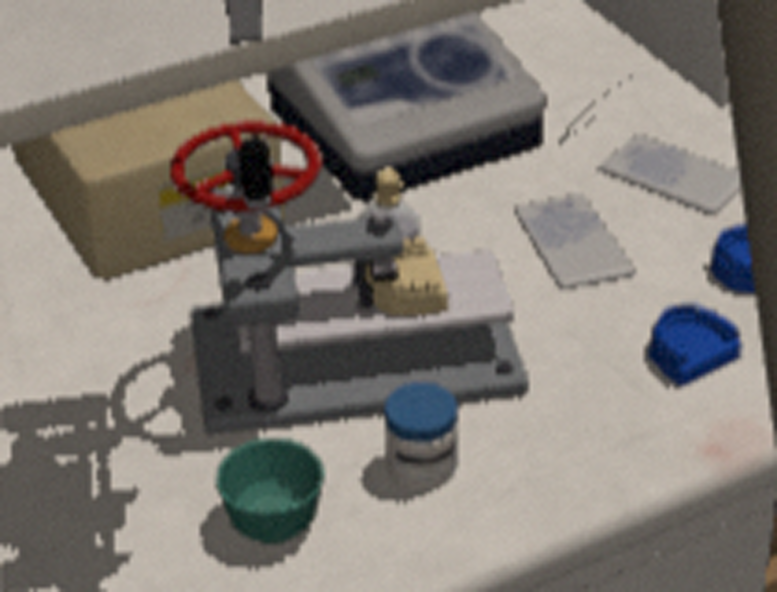

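View pics/w17.png

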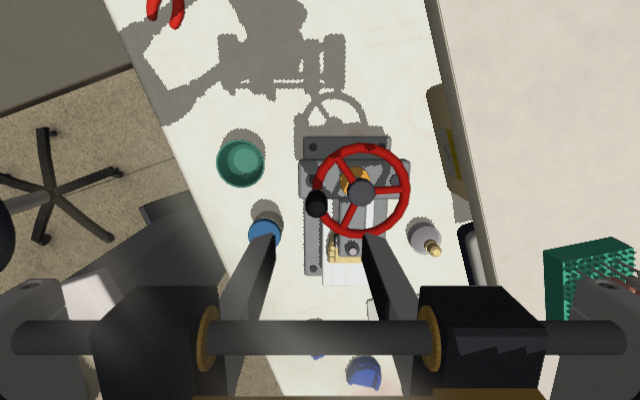

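```bash
python3 -c "
from station import manip
print(manip.sign_off())"
```

```text
the job is handed in; nothing more can be done
None
```

The model is against both pins, clamped under the bar, and I handed the job in at about 35 s of the 69 s allowed. I estimate the clamp force at 30–39 N, inside the 20–45 N range. I had no direct force reading.

- **Sliding the model:** I gripped the tan model by its sides, turned it about 3° to square it, and slid it back. It met the pins at 3 N, and I pressed to about 8 N with almost no sideways force. An enlarged view afterwards showed it centred, with its back parallel to the base.
- **Winding the wheel:** I turned the wheel about 5.07 rad by the knob, following it as it rose. The force at the knob went from about 9 N running free to about 12.8 N. The last three readings rose with the angle, which points to contact at about 4.8 rad.
- **Letting go:** I took the load off before opening the fingers, and the wheel stayed at 5.066 rad. The last pictures showed the model clamped and looking whole, the jar, burner and bowl in their places, and the gripper clear with the wrist force near zero.

**Checks that failed or disagreed:**
- **Fingertips:** they are about 28 mm behind the reported TCP, not 14 mm ahead of it. My first attempt to grip closed above the model without touching it. I corrected for this from the pictures.
- **Pin position:** contact came about 4–5 mm further on than I had worked out from the images.
- **Bar height:** my estimate from the picture, about 86 mm, did not match the force, which put contact at about 82 mm. I went by the force.
- **Running-free force:** those readings varied between about 7.5 and 9.6 N. The very lowest would put the clamp force at about 48 N, just over the range, but it does not fit the later readings.

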